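Gauge two tube adapters and sort them

TASK

Two grey plastic tube adapters lie on the bench after autoclaving; they look alike outside, but one has shrunk inside. Taking them one at a time, try each on the level pin of the gauge stand, open end first, as far as it will go without forcing it, and put it away before trying the next: the one that slides fully home against the shoulder goes into the low steel tray, standing upright with its open end up, and the one that stops short goes into the white tub.

Things in the scene. Friction and masses are not known exactly. Their poses are not given: they have to be found in the camera images.
- sleeve_a: one of two grey plastic tube adapters: rounded-square bar 32 x 32 mm, 72 mm long, about 60 g, with a 20 mm round bore in its open end (two grooves round the outside mark that end, one groove the closed foot). Lies on the bench at the start. Origin: centre of the face it then lies on, 16 mm under the bore's axis; x runs along the bore to the open end, z is up as it lies
- sleeve_b: the other adapter; same outside, same frame. In one of the two the bore is clear, 58 mm deep; in the other it narrows to 13 mm from 15 mm inside the mouth. The names do not tell which: try them on the gauge
- sleeve_a_mouth (a point): centre of the mouth of adapter a, on the bore's axis, 36 mm from the adapter's middle; axes as the adapter's
- sleeve_b_mouth (a point): the same point of adapter b
- sleeve_a_foot (a point): centre of the closed end face of adapter a, on the bore's axis; axes as the adapter's
- sleeve_b_foot (a point): the same point of adapter b
- gauge: gauge stand, fixed: dark steel base plate 106 mm (along the pin) x 80 mm, top 12 mm up, with an upright grey plate 70 mm wide, 94 mm high, from which a level steel pin sticks out. Origin: centre of the underside, on the bench; x from the pin's tip into the stand (the way an adapter is pushed on), z up
- gauge_shoulder (a point): centre of the face of the round shoulder (30 mm across, 6 mm thick) at the root of the pin, on the pin's axis, 62 mm above the bench; axes as the gauge's. A sound adapter goes home with its mouth against this face
- gauge_tip (a point): tip of the pin, on its axis, 48 mm in front of the shoulder's face; the pin is 17 mm thick, its nose bevelled over the last 3 mm to 11.5 mm; axes as the gauge's. The shrunk adapter stops with its mouth about 15 mm past the tip
- ready_tray: square low steel tray with a turned-out rim, fixed: 110 x 110 mm over the rim, 98 x 98 mm inside, 22 mm high, floor 3 mm; origin at the centre of its underside, on the bench
- reject_tub: square white plastic tub with a turned-out rim, fixed: 162 x 162 mm over the rim, 144 x 144 mm inside, 60 mm high, floor 4 mm; origin at the centre of its underside, on the bench

How it is judged:
On the way, in this order (a step that is already met when the one before it is completed fails the run):
1. the first adapter has been tried on the gauge pin as far as it goes: home against the shoulder (within 4 mm) if sound, at least 12 mm over the pin's tip if shrunk; in line with the pin (((x of sleeve_a_mouth in the frame of gauge_shoulder between -0.004 and 0.004 m and y of sleeve_a_mouth in the frame of gauge_shoulder between -0.004 and 0.004 m and z of sleeve_a_mouth in the frame of gauge_shoulder between -0.004 and 0.004 m and angle between the x axis of sleeve_a and the x axis of gauge_shoulder, either way round below 0.12 rad) or (x of sleeve_b_mouth in the frame of gauge_shoulder between -0.036 and 0.004 m and y of sleeve_b_mouth in the frame of gauge_shoulder between -0.004 and 0.004 m and z of sleeve_b_mouth in the frame of gauge_shoulder between -0.004 and 0.004 m and angle between the x axis of sleeve_b and the x axis of gauge_shoulder, either way round below 0.12 rad))), for 0.2 s.
2. with the first one put away where it belongs, the other has been tried on the pin in the same way ((((x of sleeve_a_mouth in the frame of gauge_shoulder between -0.004 and 0.004 m and y of sleeve_a_mouth in the frame of gauge_shoulder between -0.004 and 0.004 m and z of sleeve_a_mouth in the frame of gauge_shoulder between -0.004 and 0.004 m and angle between the x axis of sleeve_a and the x axis of gauge_shoulder, either way round below 0.12 rad) and (x of sleeve_b_mouth in the frame of reject_tub between -0.08 and 0.08 m and y of sleeve_b_mouth in the frame of reject_tub between -0.08 and 0.08 m and height (world z) of each of sleeve_b_mouth, sleeve_b_foot below 0.085 m and x of sleeve_b_foot in the frame of reject_tub between -0.08 and 0.08 m and y of sleeve_b_foot in the frame of reject_tub between -0.08 and 0.08 m)) or ((x of sleeve_b_mouth in the frame of gauge_shoulder between -0.036 and 0.004 m and y of sleeve_b_mouth in the frame of gauge_shoulder between -0.004 and 0.004 m and z of sleeve_b_mouth in the frame of gauge_shoulder between -0.004 and 0.004 m and angle between the x axis of sleeve_b and the x axis of gauge_shoulder, either way round below 0.12 rad) and (angle between sleeve_a_mouth's own x axis and vertical below 0.1 rad and z of sleeve_a_foot in the frame of ready_tray below 0.008 m and x of sleeve_a_foot in the frame of ready_tray between -0.05 and 0.05 m and y of sleeve_a_foot in the frame of ready_tray between -0.05 and 0.05 m and height (world z) of sleeve_a_mouth above 0.06 m)))), for 0.2 s.
At the end, for the whole second after the job is handed in: The adapter that went fully home on the pin stands upright (within 6 degrees), open end up, on the floor of the steel tray; the one that stopped short is in the white tub, wholly inside its walls; both are at rest (angle between sleeve_a_mouth's own x axis and vertical below 0.1 rad and z of sleeve_a_foot in the frame of ready_tray below 0.008 m and x of sleeve_a_foot in the frame of ready_tray between -0.05 and 0.05 m and y of sleeve_a_foot in the frame of ready_tray between -0.05 and 0.05 m and height (world z) of sleeve_a_mouth above 0.06 m and x of sleeve_b_mouth in the frame of reject_tub between -0.08 and 0.08 m and y of sleeve_b_mouth in the frame of reject_tub between -0.08 and 0.08 m and height (world z) of each of sleeve_b_mouth, sleeve_b_foot below 0.085 m and x of sleeve_b_foot in the frame of reject_tub between -0.08 and 0.08 m and y of sleeve_b_foot in the frame of reject_tub between -0.08 and 0.08 m and linear speed of each of sleeve_a, sleeve_b below 0.02 m/s); the robot touches nothing.
It fails at once if an adapter is forced onto the gauge (more than 40 N against it) (contact force between any of sleeve_a, sleeve_b and gauge above 40 N).
It also fails if it takes over 69 s, if anything falls off the work surface, if the arm or the gripper's body presses on something with over 40 N, if the wrist force passes 120 N, or if a joint passes its speed limit or range.

ROBOT

A 6-joint arm with a two-finger parallel gripper is mounted at the origin on a cart in front of the work surface, level with it; the furniture and walls round the work are solid. World frame = base frame: x ahead of the robot, y to its left, z up, the work surface at z = 0. Lengths are in m, angles in rad, forces in N, time in s.
With the tool pointing down it reaches from about 0.375 to 0.9 m from the base axis. Payload 3.1 kg.
Tool frame: the origin (TCP) lies on the centre line of the jaws, within the pads' length; the fingertips stand 8 mm ahead of it and the grasp point (between the pads) lies 11 mm behind it; z points along the fingers, y is the line along which they close (so a half turn about z gives the same grasp; the last joint's range is limited). The gripper opens to 87 mm and grips with 3 to 60 N. Pads are 19 mm wide; open, the fingers measure 117 mm over their backs; the gripper's body (75 mm by 190 mm) begins 51 mm behind the grasp point.
Start: joints at [0.997, 0.527, 1.433, -0, 1.181, -0.178], TCP at [0.241, 0.577, 0.196] pointing down, gripper open.
Joint ranges: [-3.08, 3.08], [-0.75, 2.2], [0.22, 2.44], [-1.43, 4.57], [0, 2.65], [-2.85, 2.85]. Speed limits (rad/s): [2.79, 2.79, 3.14, 3.14, 3.14, 3.14].

INTERFACE

Orientations are given as a unit quaternion [x, y, z, w].
In Python, from rig import robot gives the robot as it stands. The module is installed in compiled form; this text tells all that it offers.
- The arm moves only by the tool send_rows, never from a script. Its argument "increments" is one flat list of numbers, 7 for each row, row after row: the turn, a rotation vector about the world's x, y, z in rad, then the shift along the world's x, y, z in cm, then the opening, from 0 (shut) to 1 (fully open). A call has 1 to 20 rows; each row shifts and turns the commanded pose from where the row before left it; what a row does not reach is not made up. A row lasts 1/12 s, in which the tool goes at most 41.7 mm and 7.16 degrees, less where a joint would pass 70% of its speed; a pose out of reach is approached as far as the arm can. A call is refused whole if a number of a shift passes 4.17 or a number of a turn 0.125, either way. A call with a gripper value outside its range is refused whole. The fingers move at their own pace and stop on an object; "newtons" is the grip in N (left out, the last holds). Time passes only in rows, so rows that do not move let the fingers close. It gives the time, the measured TCP pose, the force, the opening and the grip force at its end, in the units of the state.
- robot.get_obs(): the state, without advancing time (a new reading comes with each control period).
- robot.camera(name): name is "scene" or "top" or "wrist"; returns a dict with "image" (400x640x3 uint8, red, green, blue), "range_z" (400x640 float32, m along the optical axis (not along the pixel's ray), 0 where there is no reading), "fx", "fy", "cx", "cy" (pixels), "dist_coeffs" ([k1, k2, p1, p2, k3] as OpenCV has them; the pictures are not rectified), "R" (3x3) and "t" (3): a world point X has camera coordinates R X + t. Camera axes: x right, y down, z forward; pixel columns grow to the right and rows downward; lengths in m; the calibration is good to about 2 mm. A picture is of the moment at which its call begins.
- robot.hand_in(): hands the job in; it is judged then, once.
The state is a dict: "time": time; "q": joint angles; "joint_velocities": joint speeds; "joint_torque": joint torques, N m; "position": TCP position; "tool_rot": TCP orientation; "ft_force": force on the tool from outside, world axes, zero at the start; "moment": the same for the moment, N m; "grip_width": finger opening in m; "grip_force": force on a finger pad.
Only numpy, scipy, OpenCV 4.12 (cv2) and the standard library are available. Lean on these libraries where they do the work, as an engineer would, in place of code of your own. Each camera call takes 0.05 s, during which the arm holds its last target. There are 200 camera calls.

## Working session

There is one attempt and no reset: what is moved stays moved. The work goes in short steps, Python scripts to look and compute and a tool call to move; the robot and the scene stay as the last step left them, time stands still between calls to the robot, and variables do not carry over. Pictures are saved under pics/ and viewed, at most 10 in all, crops included, and the job is handed in when it is done.

Besides the shell and the picture viewer there is one more tool, called after ">>>" by a JSON object that holds its "op" and its "data". send_rows: Moves the arm, as the interface text tells. Its arguments: {"type":"object","properties":{"increments":{"type":"array"},"newtons":{"type":"number"}},"required":["increments"]}

```bash
mkdir -p pics; cat > h.py <<'E'
import numpy as np, cv2
from rig import robot
def shot(n,f=None):
    c=robot.camera(n)
    if f: cv2.imwrite('pics/'+f,c['image'][:,:,::-1])
    return c
def cloud(c):
    K=np.array([[c['fx'],0,c['cx']],[0,c['fy'],c['cy']],[0,0,1]]);h,w=c['range_z'].shape
    u,v=np.meshgrid(np.arange(w),np.arange(h))
    p=cv2.undistortPoints(np.stack([u,v],-1).reshape(-1,1,2).astype(float),K,np.array(c['dist_coeffs'])).reshape(h,w,2)
    z=c['range_z'].astype(float);P=np.dstack([p*z[...,None],z])
    X=(P-np.array(c['t']))@np.array(c['R']); X[z==0]=np.nan
    return X
E
python3 - <<'E'
from h import *
a=shot('top','top.png');b=shot('scene','scene.png')
np.savez('s.npz',T=cloud(a),S=cloud(b),ti=a['image'],si=b['image'])
print(robot.get_obs())
E
```

```text
{'time': 0.1, 'q': array([ 9.96489584e-01,  5.28359764e-01,  1.43375853e+00,  1.35401742e-05,
        1.18139151e+00, -1.78521375e-01]), 'joint_velocities': array([-0.00146165, -0.00110378, -0.00265684,  0.00122832, -0.00087132,
        0.00139799]), 'joint_torque': array([ 1.45702330e-05, -4.40986562e+01, -1.77151912e+01,  6.34940621e-02,
        5.33860736e-02, -5.69791519e-05]), 'position': array([0.24055414, 0.57609632, 0.19468276]), 'tool_rot': array([ 1.96606017e-01,  9.80482104e-01, -8.89164434e-04, -3.58183807e-04]), 'ft_force': array([0.27376947, 0.19091439, 0.61976183]), 'moment': array([-0.02445692, -0.02775142, -0.00329024]), 'grip_force': 0.0, 'grip_width': 0.08679052372233884}
```

View pics/top.png

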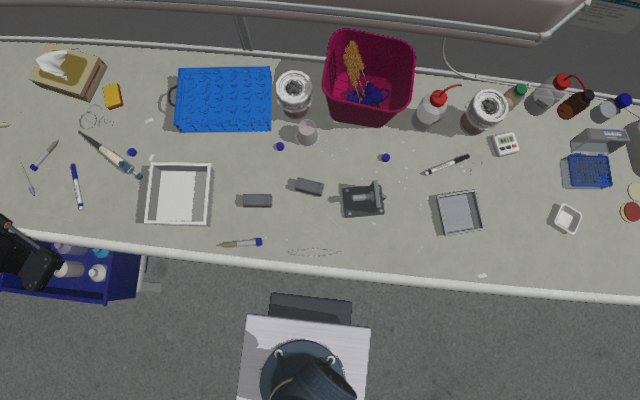

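View pics/scene.png

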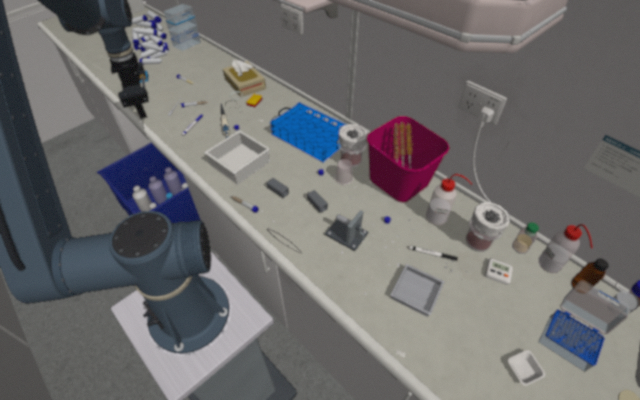

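The top view shows sleeves at (257,201) and (308,187), the gauge at (362,198), the tray at (459,212) and the tub at (178,194). Next I measure them.

```bash
cat > m.py <<'E'
from h import *
d=np.load('s.npz');T=d['T'];I=d['ti']
def box(n,u0,u1,v0,v1,zl,zh):
    W=T[v0:v1,u0:u1].reshape(-1,3);m=(W[:,2]>zl)&(W[:,2]<zh);P=W[m]
    r=cv2.minAreaRect((P[:,:2]*1000).astype(np.float32))
    print(n,m.sum(),'rect',np.round(r[0],1),np.round(r[1],1),round(r[2],1),'z',np.nanmedian(P[:,2]).round(4),'mean',P.mean(0).round(4))
box('s1',236,280,190,213,.022,.05)
box('s2',290,328,174,200,.022,.05)
box('base',335,395,175,222,.007,.018)
box('plate',335,395,170,222,.075,.11)
box('pin',335,395,170,222,.055,.074)
box('tray',430,490,182,242,.012,.03)
box('tub',138,220,155,232,.045,.07)
print('bench',np.nanmedian(T[215:230,280:330,2]))
im=I[165:240,225:405,::-1];im=cv2.resize(im,None,fx=4.4,fy=4.4,interpolation=cv2.INTER_CUBIC);cv2.imwrite('pics/c1.png',im)
E
python3 m.py
```

```text
s1 338 rect [441.  165.9] [31.7 72.7] 6.5 z 0.0302 mean [0.4407 0.166  0.03  ]
s2 329 rect [492.8  37.3] [71.9 31.9] 82.7 z 0.0301 mean [0.4919 0.0372 0.0301]
base 771 rect [ 473.2 -108.7] [ 80.5 106.9] 11.7 z 0.0109 mean [ 0.467  -0.0979  0.011 ]
plate 190 rect [ 477.1 -130. ] [69.8 17. ] 12.5 z 0.0917 mean [ 0.4763 -0.1306  0.0898]
pin 196 rect [ 479.3 -114.3] [74.4 59.3] 74.1 z 0.0676 mean [ 0.4707 -0.1086  0.0669]
tray 417 rect [ 469.6 -368.2] [109.6 112.1] 15.7 z 0.0208 mean [ 0.4721 -0.3717  0.0203]
tub 950 rect [431.4 367.5] [163.7 161.6] 4.7 z 0.0579 mean [0.4334 0.3723 0.0572]
bench -0.0011311998102449662
```

View pics/c1.png

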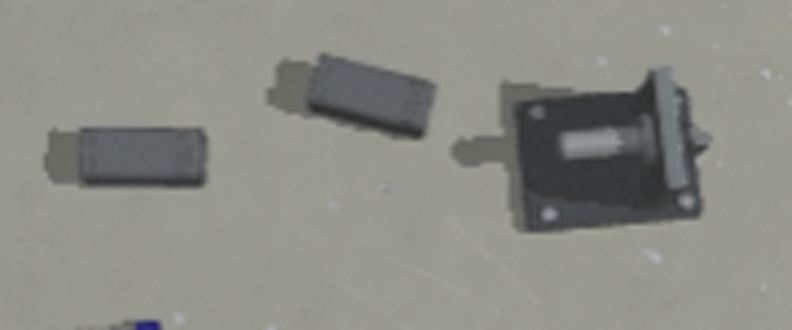

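>>> {"op": "send_rows", "data": {"increments": [0,0,-0.0885,1.67,-3.42,0.5,1,0,0,-0.0885,1.67,-3.42,0.5,1,0,0,-0.0885,1.67,-3.42,0.5,1,0,0,-0.0885,1.67,-3.42,0.5,1,0,0,-0.0885,1.67,-3.42,0.5,1,0,0,-0.0885,1.67,-3.42,0.5,1,0,0,-0.0885,1.67,-3.42,0.5,1,0,0,-0.0885,1.67,-3.42,0.5,1,0,0,-0.0885,1.67,-3.42,0.5,1,0,0,-0.0885,1.67,-3.42,0.5,1,0,0,-0.0885,1.67,-3.42,0.5,1,0,0,-0.0885,1.67,-3.42,0.5,1,0,0,0,0,0,0,1,0,0,0,0,0,0,1,0,0,0,0,0,0,1]}}

```text
time: 1.35
position: [0.4406, 0.1663, 0.2551]
tool_rot: [0.666, 0.746, -0.0, -0.001]
ft_force: [-0.4, 0.7, 1.7]
grip_width: 0.0867
grip_force: 0.0
```

```bash
python3 - <<'E'
from h import *
c=shot('wrist','w1.png');o=robot.get_obs();print(o['position'],o['tool_rot'],o['q'])
R=np.array(c['R']);print('cam pos',-R.T@np.array(c['t']),'fwd',R[2],c['fx'])
np.savez('w.npz',T=cloud(c),i=c['image'])
E
```

```text
[0.44029074 0.16686751 0.25508121] [ 6.65656080e-01  7.46258164e-01 -4.56306417e-04 -7.26200759e-04] [1.23926221e-01 2.43083978e-01 1.72689712e+00 5.34297449e-04
 1.17325466e+00 9.66855683e-03]
cam pos [0.43336737 0.23452458 0.44275285] fwd [ 0.02712066 -0.24883635 -0.96816576] 291.84670115110896
```

View pics/w1.png

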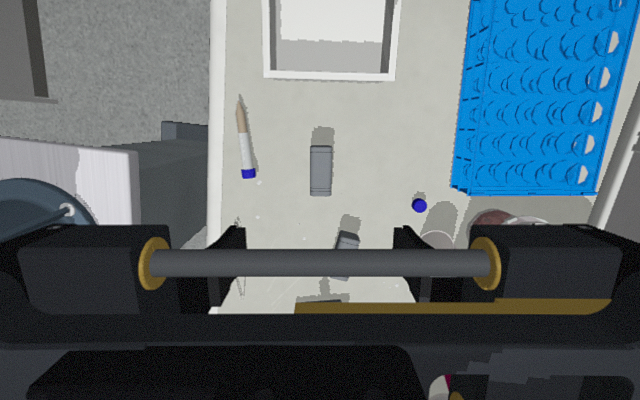

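The wrist view shows sleeve 1 at (320,170) and sleeve 2 partly behind the gripper at (347,240). I zoom in for the grooves.

```bash
python3 - <<'E'
import numpy as np,cv2
i=np.load('w.npz')['i'][:,:,::-1]
a=cv2.resize(i[138:203,302:340],None,fx=9,fy=9,interpolation=cv2.INTER_CUBIC)
b=cv2.resize(i[225:257,325:369],None,fx=9,fy=9,interpolation=cv2.INTER_CUBIC)
h=np.zeros((a.shape[0],a.shape[1]+b.shape[1],3),np.uint8);h[:,:a.shape[1]]=a;h[:b.shape[0],a.shape[1]:]=b
h=np.clip((h.astype(float)-40)*2,0,255)
cv2.imwrite('pics/c2.png',h)
E
```

```text
[ WARN:0@0.039] global loadsave.cpp:1063 imwrite_ Unsupported depth image for selected encoder is fallbacked to CV_8U.
```

View pics/c2.png

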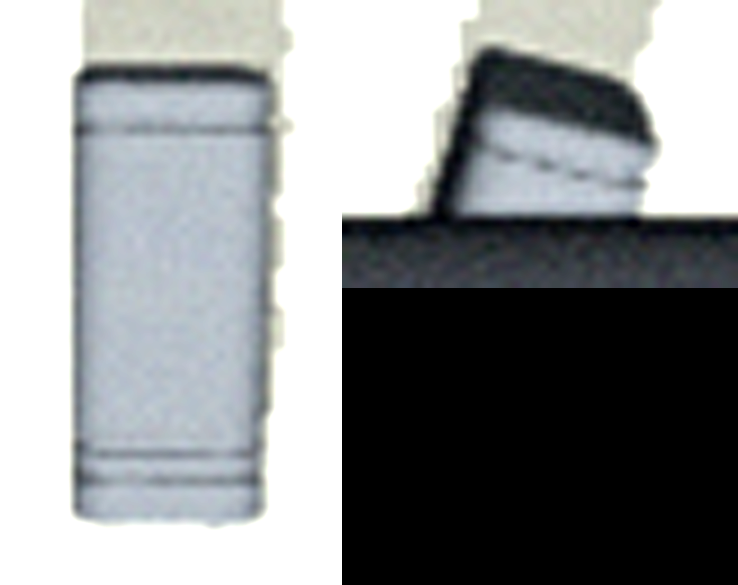

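Sleeve 1's two-groove (open) end is toward −y (bottom of the crop). Sleeve 2 shows its single groove at the +y end, so its mouth also faces −y. I'll grasp sleeve 1 near the mouth, with the tool tilted 20° toward the mouth side.

>>> {"op": "send_rows", "data": {"increments": [0.0433,0.005,0,0.03,-0.21,-2.4,1,0.0433,0.005,0,0.03,-0.21,-2.4,1,0.0433,0.005,0,0.03,-0.21,-2.4,1,0.0433,0.005,0,0.03,-0.21,-2.4,1,0.0433,0.005,0,0.03,-0.21,-2.4,1,0.0433,0.005,0,0.03,-0.21,-2.4,1,0.0433,0.005,0,0.03,-0.21,-2.4,1,0.0433,0.005,0,0.03,-0.21,-2.4,1,0,0,0,0,0,-1,1,0,0,0,0,0,-1,1,0,0,0,0,0,-1,1,0,0,0,0,0,-1,1,0,0,0,0,0,-0.8,1,0,0,0,0,0,0,1,0,0,0,0,0,0,1], "newtons": 20}}

```text
time: 2.65
position: [0.4436, 0.15, 0.0156]
tool_rot: [0.656, 0.735, 0.115, -0.13]
ft_force: [-0.0, -0.0, -0.5]
grip_width: 0.0871
grip_force: 0.0
```

```bash
cat > st.py <<'E'
from h import *
from scipy.spatial.transform import Rotation as Ro
o=robot.get_obs();M=Ro.from_quat(o['tool_rot']).as_matrix()
print(o['time'],'pos',o['position'].round(4),'z',M[:,2].round(3),'y',M[:,1].round(3),'yaw',np.degrees(np.arctan2(M[1,1],M[0,1])).round(2),'tilt',np.degrees(np.arccos(-M[2,2])).round(2),'F',o['ft_force'].round(1),'w',o['grip_width'].round(4),'q',o['q'].round(2))
E
python3 st.py
```

```text
Traceback (most recent call last):
  File "st.py", line 4, in <module>
    print(o['time'],'pos',o['position'].round(4),'z',M[:,2].round(3),'y',M[:,1].round(3),'yaw',np.degrees(np.arctan2(M[1,1],M[0,1])).round(2),'tilt',np.degrees(np.arccos(-M[2,2])).round(2),'F',o['ft_force'].round(1),'w',o['grip_width'].round(4),'q',o['q'].round(2))
                                                                                                                                                                                                                            ^^^^^^^^^^^^^^^^^^^^^
AttributeError: 'float' object has no attribute 'round'
```

>>> {"op": "send_rows", "data": {"increments": [0,0,0,0,0,0,0,0,0,0,0,0,0,0,0,0,0,0,0,0,0,0,0,0,0,0,0,0,0,0,0,0,0,0,0,0,0,0,0,0,0,0,0,0,0,0,0,0,0,0,0,0,0,0,0,0], "newtons": 20}}

```text
time: 3.32
position: [0.4438, 0.1494, 0.0156]
tool_rot: [0.656, 0.735, 0.115, -0.13]
ft_force: [0.8, 0.3, -0.8]
grip_width: 0.0417
grip_force: 0.0
```

```bash
sed -i "s/o\['grip_width'\].round(4)/round(o['grip_width'],4)/" st.py; python3 st.py
```

```text
3.3167 pos [0.4438 0.1494 0.0156] z [-0.039  0.339 -0.94 ] y [ 0.994  0.113 -0.001] yaw 6.48 tilt 19.98 F [ 0.8  0.3 -0.8] w 0.0417 q [-0.16  0.69  1.99  0.58  0.64 -0.78]
```

>>> {"op": "send_rows", "data": {"increments": [0,0,0,0,0,0,0,0,0,0,0,0,0,0,0,0,0,0,0,0,0,0,0,0,0,0,0,0,0,0,0,0,0,1,0,0,0,0,0,0,2.5,0,0,0,0,0,0,2.5,0,0,0,0,0,0,2.5,0,0,0,0.012,0.11,-2.04,0,0,0,0,0.012,0.11,-2.04,0,0,0,0,0.012,0.11,-2.04,0,0,0,0,0.012,0.11,-2.04,0,0,0,0,0.012,0.11,-2.04,0,0,0,0,0.012,0.11,-2.04,0,0,0,0,0.012,0.11,-2.04,0,0,0,0,0.012,0.11,-2.04,0,0,0,0,0,0,0,0,0,0,0,0,0,0,0,0], "newtons": 20}}

```text
time: 4.82
position: [0.4528, -0.0144, 0.1011]
tool_rot: [0.621, 0.765, 0.109, -0.135]
ft_force: [-0.6, 1.2, -0.2]
grip_width: 0.0003
grip_force: 0.0
```

```bash
python3 st.py; cat > g.py <<'E'
from h import *
# gauge pin fit from the first top cloud (arm away), plus wrist view now
T=np.load('s.npz')['T'][170:225,335:395].reshape(-1,3)
a=np.radians(-78);O=np.array([.4732,-.1087])
for n,m in (('hi',T[:,2]>.05),):
    P=T[m];d=P[:,:2]-O;x=d@[np.cos(a),np.sin(a)];y=d@[-np.sin(a),np.cos(a)]
    for lo in range(-60,40,6):
        k=(x*1000>=lo)&(x*1000<lo+6)
        if k.sum():print(lo,k.sum(),'y',(y[k].min()*1e3).round(1),(y[k].max()*1e3).round(1),'z',(P[k,2].max()*1e3).round(1))
    p=P[(x<-.002)];print('pin line',cv2.fitLine((p[:,:2]*1e3).astype(np.float32),cv2.DIST_L2,0,.01,.01).ravel())
E
python3 g.py; python3 - <<'E'
from h import *
shot('wrist','w2.png')
E
```

```text
4.8167 pos [ 0.4528 -0.0144  0.1011] z [-0.07   0.334 -0.94 ] y [ 0.979  0.205 -0.   ] yaw 11.85 tilt 19.96 F [-0.6  1.2 -0.2] w 0.0003 q [-0.49  0.54  1.87  0.32  0.99 -0.9 ]
-42 3 y -4.8 -0.7 z 65.7
-36 16 y -7.8 6.9 z 72.0
-30 15 y -8.2 5.6 z 70.8
-24 15 y -6.9 5.6 z 70.3
-18 16 y -7.9 8.0 z 70.8
-12 19 y -8.0 6.7 z 70.5
-6 16 y -8.3 6.4 z 71.0
0 15 y -7.8 5.5 z 71.8
6 20 y -11.3 7.9 z 74.3
12 69 y -32.0 32.1 z 94.1
18 101 y -35.2 34.3 z 96.3
24 72 y -35.7 33.2 z 96.7
30 3 y -4.4 5.5 z 89.5
36 11 y -7.2 5.4 z 69.6
pin line [ 2.3026925e-01 -9.7312695e-01  4.6821561e+02 -8.9883682e+01]
```

View pics/w2.png

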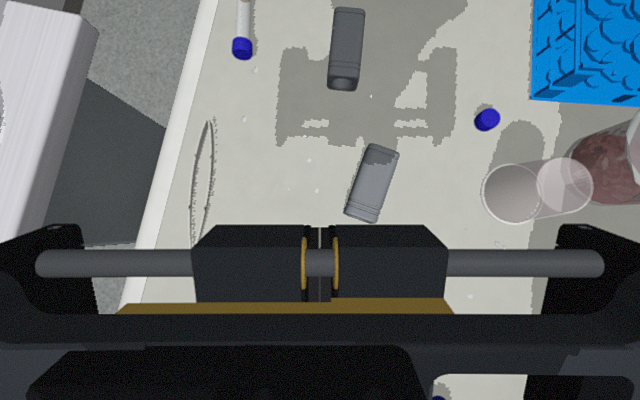

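The gripper closed on nothing. Sleeve 1 is still on the bench at (347,48) and sleeve 2 is at (372,183). I re-measure both from this view.

```bash
python3 - <<'E'
from h import *
c=shot('wrist');T=cloud(c)
for n,u0,u1,v0,v1 in (('s1',315,380,0,100),('s2',335,410,135,224)):
    P=T[v0:v1,u0:u1].reshape(-1,3);P=P[(P[:,2]>.024)&(P[:,2]<.045)]
    r=cv2.minAreaRect((P[:,:2]*1000).astype(np.float32));print(n,len(P),np.round(r[0],1),np.round(r[1],1),round(r[2],1),np.median(P[:,2]),np.percentile(P[:,2],[2,98]))
c=shot('top');T=cloud(c)
P=T[180:220,230:285].reshape(-1,3);P=P[(P[:,2]>.022)&(P[:,2]<.05)]
r=cv2.minAreaRect((P[:,:2]*1000).astype(np.float32));print('top s1',len(P),r)
i=c['image'][150:230,225:345,::-1];cv2.imwrite('pics/c3.png',cv2.resize(i,None,fx=5,fy=5))
E
```

```text
s1 2292 [441.8 168.4] [31.9 72.7] 6.1 0.03019539177775985 [0.02576424 0.03176585]
s2 2524 [493.6  37.5] [71.9 32. ] 81.9 0.030163057228289967 [0.02613918 0.03177448]
top s1 0 ((0.0, 0.0), (0.0, 0.0), 0.0)
```

View pics/c3.png

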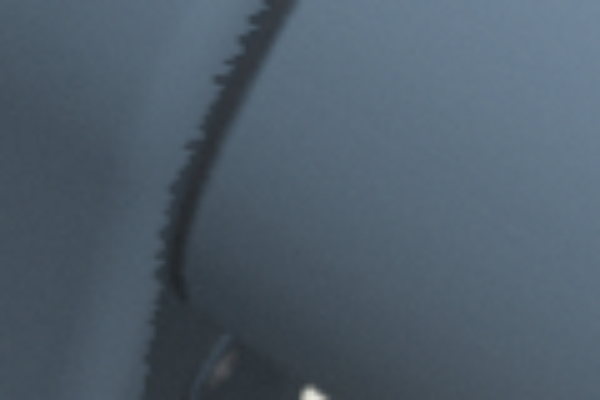

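>>> {"op": "send_rows", "data": {"increments": [0,0,-0.0121,-0.12,2.075,0,0.65,0,0,-0.0121,-0.12,2.075,0,0.65,0,0,-0.0121,-0.12,2.075,0,0.65,0,0,-0.0121,-0.12,2.075,0,0.65,0,0,-0.0121,-0.12,2.075,0,0.65,0,0,-0.0121,-0.12,2.075,0,0.65,0,0,-0.0121,-0.12,2.075,0,0.65,0,0,-0.0121,-0.12,2.075,0,0.65,0,0,0,0,0,-1.1,0.65,0,0,0,0,0,-1.1,0.65,0,0,0,0,0,-1.1,0.65,0,0,0,0,0,-1.1,0.65,0,0,0,0,0,-1.1,0.65,0,0,0,0,0,-1.1,0.65,0,0,0,0,0,-1.1,0.65,0,0,0,0,0,-1.1,0.65,0,0,0,0,0,0,0.65], "newtons": 25}}

```text
time: 6.38
position: [0.4418, 0.1524, 0.0107]
tool_rot: [0.656, 0.734, 0.114, -0.131]
ft_force: [-0.0, -0.2, -0.1]
grip_width: 0.0565
grip_force: 0.0
```

>>> {"op": "send_rows", "data": {"increments": [0,0,0,0,0,0,0,0,0,0,0,0,0,0,0,0,0,0,0,0,0,0,0,0,0,0,0,0,0,0,0,0,0,0,0,0,0,0,0,0,0,0,0,0,0,0,0,0,0,0,0,0,0,0,0,0,0,0,0,0,0,0,0], "newtons": 25}}

```text
time: 7.13
position: [0.443, 0.1523, 0.0126]
tool_rot: [0.656, 0.734, 0.115, -0.129]
ft_force: [0.3, 0.5, 0.0]
grip_width: 0.005
grip_force: 0.0
```

```bash
python3 st.py; python3 - <<'E'
from h import *
c=shot('wrist');s=shot('scene')
a=c['image'][60:400,140:520,::-1];b=s['image'][100:260,180:420,::-1]
b=cv2.resize(b,(400,267));o=np.zeros((340,780,3),np.uint8);o[:,:380]=a;o[:267,380:]=b
cv2.imwrite('pics/c4.png',o)
T=cloud(c).reshape(-1,3);P=T[(T[:,2]>.024)&(T[:,2]<.036)&(abs(T[:,0]-.44)<.06)&(abs(T[:,1]-.17)<.08)]
print(len(P),P.min(0),P.max(0))
E
```

```text
7.1333 pos [0.443  0.1523 0.0126] z [-0.039  0.339 -0.94 ] y [ 0.994  0.112 -0.   ] yaw 6.43 tilt 19.98 F [0.3 0.5 0. ] w 0.005 q [-0.16  0.69  2.    0.59  0.64 -0.78]
4123 [0.42288546 0.1394792  0.0243108 ] [0.45842049 0.20531275 0.03269613]
```

View pics/c4.png

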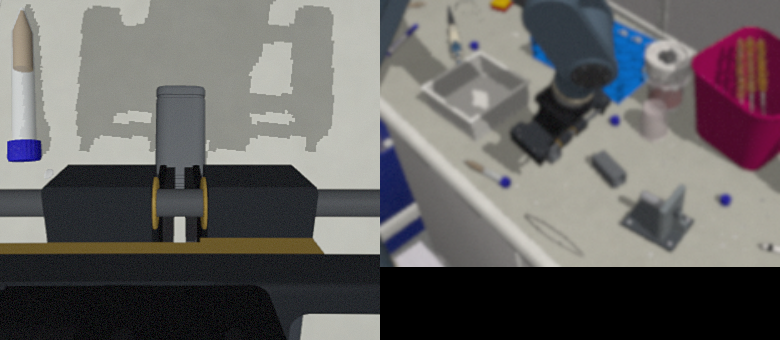

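The wrist view (left) shows the pads nearly shut, drawn over sleeve 1's near end at crop (180,180). I check in the depth cloud where the fingers really are.

```bash
python3 - <<'E'
from h import *
c=shot('wrist');T=cloud(c)
for v in range(140,320,8):
    print(v,[ (u,*(T[v,u]*1e3).round(0)) for u in (300,312,320,330,340)])
R=np.array(c['R']);print(-R.T@np.array(c['t']))
E
```

```text
140 [(300, np.float64(421.0), np.float64(216.0), np.float64(-2.0)), (312, np.float64(430.0), np.float64(217.0), np.float64(-3.0)), (320, np.float64(436.0), np.float64(217.0), np.float64(-2.0)), (330, np.float64(444.0), np.float64(218.0), np.float64(-1.0)), (340, np.float64(451.0), np.float64(219.0), np.float64(-2.0))]
148 [(300, np.float64(425.0), np.float64(201.0), np.float64(29.0)), (312, np.float64(433.0), np.float64(202.0), np.float64(31.0)), (320, np.float64(438.0), np.float64(202.0), np.float64(31.0)), (330, np.float64(444.0), np.float64(203.0), np.float64(31.0)), (340, np.float64(451.0), np.float64(204.0), np.float64(31.0))]
156 [(300, np.float64(426.0), np.float64(196.0), np.float64(29.0)), (312, np.float64(433.0), np.float64(197.0), np.float64(28.0)), (320, np.float64(439.0), np.float64(197.0), np.float64(29.0)), (330, np.float64(445.0), np.float64(198.0), np.float64(30.0)), (340, np.float64(451.0), np.float64(199.0), np.float64(28.0))]
164 [(300, np.float64(426.0), np.float64(191.0), np.float64(29.0)), (312, np.float64(434.0), np.float64(191.0), np.float64(30.0)), (320, np.
[... 5636 characters left out ...]
loat64(134.0))]
308 [(300, np.float64(441.0), np.float64(132.0), np.float64(137.0)), (312, np.float64(444.0), np.float64(132.0), np.float64(138.0)), (320, np.float64(446.0), np.float64(132.0), np.float64(137.0)), (330, np.float64(448.0), np.float64(133.0), np.float64(137.0)), (340, np.float64(451.0), np.float64(133.0), np.float64(137.0))]
316 [(300, np.float64(441.0), np.float64(132.0), np.float64(144.0)), (312, np.float64(444.0), np.float64(132.0), np.float64(143.0)), (320, np.float64(446.0), np.float64(132.0), np.float64(142.0)), (330, np.float64(448.0), np.float64(132.0), np.float64(142.0)), (340, np.float64(450.0), np.float64(132.0), np.float64(142.0))]
[0.4432154  0.15227512 0.21215465]
```

```bash
python3 - <<'E'
from h import *
T=np.load('w.npz')['T']  # TCP was (.4403,.1669,.2551), tool vertical
for u0,u1 in ((225,247),(395,420)):
    P=T[220:312,u0:u1].reshape(-1,3);P=P[P[:,2]>.12];k=np.argsort(P[:,2])[:6];print(P[k].round(4))
c=shot('scene');T=cloud(c).reshape(-1,3)   # now, tool at (.443,.152,.0126)
P=T[(abs(T[:,0]-.443)<.05)&(T[:,1]>.10)&(T[:,1]<.22)&(T[:,2]>.005)&(T[:,2]<.2)]
for lo in range(5,130,6):
    q=P[(P[:,2]*1e3>=lo)&(P[:,2]*1e3<lo+6)]
    if len(q):print(lo,len(q),(q.min(0)*1e3).round(),(q.max(0)*1e3).round())
E
```

```text
[[0.397  0.1659 0.2795]
 [0.3946 0.171  0.2802]
 [0.3964 0.1712 0.2803]
 [0.3972 0.1669 0.2804]
 [0.3935 0.1709 0.2805]
 [0.3941 0.1711 0.2807]]
[[0.4859 0.1813 0.28  ]
 [0.4876 0.1816 0.2803]
 [0.484  0.1813 0.2806]
 [0.4846 0.1814 0.2806]
 [0.4863 0.1816 0.2808]
 [0.4906 0.1834 0.2809]]
5 19 [430. 129.   5.] [458. 146.  11.]
11 8 [432. 130.  12.] [460. 142.  17.]
17 8 [430. 129.  18.] [461. 137.  22.]
23 9 [433. 131.  25.] [455. 135.  29.]
29 4 [440. 128.  30.] [455. 134.  31.]
41 1 [438. 134.  46.] [438. 134.  46.]
47 1 [438. 134.  51.] [438. 134.  51.]
53 1 [437. 127.  57.] [437. 127.  57.]
59 1 [436. 125.  63.] [436. 125.  63.]
65 1 [436. 119.  68.] [436. 119.  68.]
95 1 [459. 101. 100.] [459. 101. 100.]
125 2 [411. 143. 127.] [413. 145. 129.]
```

The fingertips sit about 32 mm further back along the tool axis than the stated TCP suggests, so both closes happened above the sleeve. I'll open, advance along the tool axis, and close again.

>>> {"op": "send_rows", "data": {"increments": [0,0,0,0,0,0,0.65,0,0,0,0,0,0,0.65,0,0,0,0,0,0,0.65,0,0,0,0,0,0,0.65,0,0,0,0,0,0,0.65,0,0,0,0,0,0,0.65,0,0,0,0,0,0,0.65,0,0,0,0,0,0,0.65,0,0,0,0,0.2,-0.54,0.65,0,0,0,0,0.2,-0.54,0.65,0,0,0,0,0.2,-0.54,0.65,0,0,0,0,0.2,-0.54,0.65,0,0,0,0,0.2,-0.54,0.65,0,0,0,0,0,0,0.65]}}

```text
time: 8.5
position: [0.4421, 0.1627, -0.0156]
tool_rot: [0.656, 0.734, 0.115, -0.13]
ft_force: [0.6, -0.1, -0.7]
grip_width: 0.0564
grip_force: 0.0
```

>>> {"op": "send_rows", "data": {"increments": [0,0,0,0,0,0,0,0,0,0,0,0,0,0,0,0,0,0,0,0,0,0,0,0,0,0,0,0,0,0,0,0,0,0,0,0,0,0,0,0,0,0,0,0,0,0,0,0,0], "newtons": 25}}

```text
time: 9.08
position: [0.4431, 0.1622, -0.0142]
tool_rot: [0.656, 0.734, 0.115, -0.129]
ft_force: [0.1, -0.5, 1.9]
grip_width: 0.0319
grip_force: 25.0
```

```bash
python3 st.py
```

```text
9.0833 pos [ 0.4431  0.1622 -0.0142] z [-0.038  0.339 -0.94 ] y [ 0.994  0.112 -0.   ] yaw 6.43 tilt 19.97 F [ 0.1 -0.5  1.9] w 0.0319 q [-0.14  0.75  2.    0.65  0.58 -0.83]
```

Grip is good: 25 N at 31.9 mm. I lift it and move to a pose in front of the pin.

>>> {"op": "send_rows", "data": {"increments": [0,0,0,0,0,2.6,0,0,0,0,0,0,2.6,0,0,0,0,0,0,2.6,0,0,0,0,0,0,2.6,0,0,0,0.0145,0.116,-2.464,0,0,0,0,0.0145,0.116,-2.464,0,0,0,0,0.0145,0.116,-2.464,0,0,0,0,0.0145,0.116,-2.464,0,0,0,0,0.0145,0.116,-2.464,0,0,0,0,0.0145,0.116,-2.464,0,0,0,0,0.0145,0.116,-2.464,0,0,0,0,0,0,0,-1.95,0,0,0,0,0,0,-1.95,0,0,0,0,0,0,-1.95,0,0,0,0,0,0,0,0,0,0,0,0,0,0,0]}}

```text
time: 10.42
position: [0.4501, -0.0098, 0.0306]
tool_rot: [0.618, 0.766, 0.108, -0.137]
ft_force: [0.5, 0.0, -1.7]
grip_width: 0.0319
grip_force: 25.0
```

```bash
python3 st.py; python3 - <<'E'
from h import *
t=shot('top');s=shot('scene')
np.savez('p.npz',T=cloud(t),S=cloud(s))
a=cv2.resize(t['image'][160:230,290:400,::-1],None,fx=4,fy=4);b=cv2.resize(s['image'][190:260,280:380,::-1],None,fx=3.5,fy=4)
cv2.imwrite('pics/c5.png',np.hstack([a,b]))
E
```

```text
10.4167 pos [ 0.4501 -0.0098  0.0306] z [-0.075  0.335 -0.939] y [ 0.977  0.212 -0.003] yaw 12.24 tilt 20.09 F [ 0.5  0.  -1.7] w 0.0319 q [-0.48  0.67  1.91  0.36  0.83 -0.97]
```

View pics/c5.png

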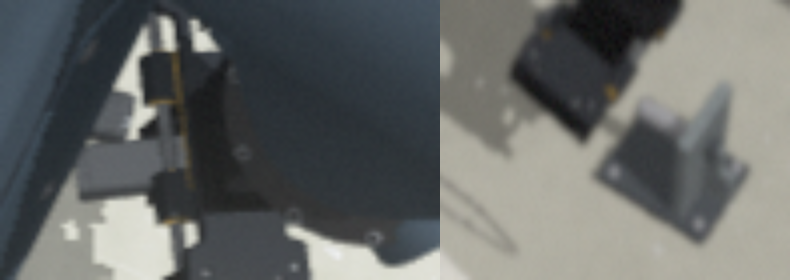

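The top view shows the foot half of the held sleeve at crop (120,170); the scene view shows the free pin at crop (655,110). I measure the sleeve's offset from the pin in the top camera.

```bash
python3 - <<'E'
from h import *
for n in 'TS':
    T=np.load('p.npz')[n].reshape(-1,3)
    a=np.radians(-77.8);d=T[:,:2]-[.4732,-.1087];x=d@[np.cos(a),np.sin(a)]*1e3;y=d@[-np.sin(a),np.cos(a)]*1e3;z=T[:,2]*1e3
    k=(abs(y)<40)&(x<-105)&(x>-160)&(z>60)&(z<95)
    print(n,k.sum(),'x',np.percentile(x[k],[0,100]).round(1),'z',np.percentile(z[k],[5,50,95]).round(1))
    for lo in range(-160,-100,6):
        q=k&(x>=lo)&(x<lo+6)
        if q.sum():print(lo,q.sum(),y[q].min().round(1),y[q].max().round(1),np.median(z[q]).round(1))
    q=(abs(y)<12)&(x<-2)&(x>-50)&(z>55)&(z<80)
    if q.sum():print('pin',q.sum(),np.percentile(x[q],[0,100]).round(1),y[q].min().round(1),y[q].max().round(1),z[q].max().round(1))
E
```

```text
T 205 x [-144. -105.] z [69.4 75.1 77.9]
-148 8 -17.0 0.9 74.0
-142 28 -17.6 10.2 74.9
-136 35 -17.6 12.8 74.6
-130 29 -17.9 12.5 75.2
-124 34 -17.7 10.7 75.4
-118 32 -17.3 13.9 76.2
-112 31 -18.0 13.9 75.4
-106 8 -16.9 12.8 74.2
S 8 x [-142.5 -136.5] z [73.4 75.5 76.2]
-148 1 14.3 14.3 73.1
-142 7 -14.0 15.1 75.7
pin 60 [-33.4  -2.1] -7.6 7.5 72.1
```

>>> {"op": "send_rows", "data": {"increments": [0,0,0,0.1,0.02,0.12,0,0,0,0,0.127,-0.586,0,0,0,0,0,0.127,-0.586,0,0,0,0,0,0.127,-0.586,0,0,0,0,0,0.127,-0.586,0,0,0,0,0,0.127,-0.586,0,0,0,0,0,0.106,-0.489,0,0,0,0,0,0.106,-0.489,0,0,0,0,0,0,0,0,0]}}

```text
time: 11.27
position: [0.4613, -0.0505, 0.0321]
tool_rot: [0.619, 0.766, 0.109, -0.135]
ft_force: [-0.4, 0.0, -0.8]
grip_width: 0.0318
grip_force: 25.0
```

```bash
python3 st.py
```

```text
11.2667 pos [ 0.4613 -0.0505  0.0321] z [-0.072  0.333 -0.94 ] y [0.977 0.211 0.   ] yaw 12.19 tilt 19.92 F [-0.4  0.  -0.8] w 0.0318 q [-0.54  0.68  1.86  0.33  0.88 -1.  ]
```

>>> {"op": "send_rows", "data": {"increments": [0,0,0,0.053,-0.244,0,0,0,0,0,0.053,-0.244,0,0,0,0,0,0.053,-0.244,0,0,0,0,0,0,0,0,0]}}

```text
time: 11.6
position: [0.4624, -0.0568, 0.0322]
tool_rot: [0.618, 0.767, 0.109, -0.135]
ft_force: [-0.3, -0.9, -0.8]
grip_width: 0.0318
grip_force: 25.0
```

>>> {"op": "send_rows", "data": {"increments": [0,0,0,0.042,-0.195,0,0,0,0,0,0,0,0,0]}}

```text
time: 11.77
position: [0.4627, -0.0586, 0.0322]
tool_rot: [0.618, 0.767, 0.109, -0.135]
ft_force: [0.9, -0.2, -2.2]
grip_width: 0.0314
grip_force: 25.0
```

>>> {"op": "send_rows", "data": {"increments": [0,0,0,0.042,-0.195,0,0,0,0,0,0,0,0,0]}}

```text
time: 11.93
position: [0.4627, -0.0601, 0.0322]
tool_rot: [0.618, 0.767, 0.109, -0.136]
ft_force: [0.0, 0.5, -1.9]
grip_width: 0.0316
grip_force: 25.0
```

>>> {"op": "send_rows", "data": {"increments": [0,0,0,0.053,-0.244,0,0,0,0,0,0.053,-0.244,0,0,0,0,0,0,0,0,0]}}

```text
time: 12.18
position: [0.4624, -0.0605, 0.0324]
tool_rot: [0.619, 0.765, 0.111, -0.14]
ft_force: [2.8, 12.4, -3.0]
grip_width: 0.0321
grip_force: 25.0
```

>>> {"op": "send_rows", "data": {"increments": [0,0,0,0.053,-0.244,0,0,0,0,0,0.053,-0.244,0,0,0,0,0,0,0,0,0]}}

```text
time: 12.43
position: [0.4623, -0.0608, 0.0327]
tool_rot: [0.619, 0.764, 0.113, -0.144]
ft_force: [6.9, 23.3, -5.0]
grip_width: 0.0318
grip_force: 25.0
```

>>> {"op": "send_rows", "data": {"increments": [0,0,0,0.053,-0.244,0,0,0,0,0,0.053,-0.244,0,0,0,0,0,0,0,0,0]}}

```text
time: 12.68
position: [0.4626, -0.063, 0.0329]
tool_rot: [0.619, 0.763, 0.115, -0.146]
ft_force: [8.0, 28.1, -6.0]
grip_width: 0.0319
grip_force: 25.0
```

```bash
python3 st.py; cat > foot.py <<'E'
from h import *
T=cloud(shot('top')).reshape(-1,3)
a=np.radians(-77.8);d=T[:,:2]-[.4732,-.1087];x=d@[np.cos(a),np.sin(a)]*1e3;y=d@[-np.sin(a),np.cos(a)]*1e3;z=T[:,2]*1e3
k=(abs(y)<22)&(x<-30)&(x>-160)&(z>70)&(z<82)
h,e=np.histogram(x[k],np.arange(-150,-20,4));print(list(zip(e.astype(int),h)));print('foot',np.percentile(x[k],[0,2]),y[k].min(),y[k].max(),np.median(z[k]))
E
python3 foot.py
```

```text
12.6833 pos [ 0.4626 -0.063   0.0329] z [-0.081  0.356 -0.931] y [ 0.978  0.207 -0.006] yaw 11.94 tilt 21.39 F [ 8.  28.1 -6. ] w 0.0319 q [-0.57  0.69  1.83  0.33  0.92 -1.02]
[(np.int64(-150), np.int64(0)), (np.int64(-146), np.int64(0)), (np.int64(-142), np.int64(0)), (np.int64(-138), np.int64(0)), (np.int64(-134), np.int64(0)), (np.int64(-130), np.int64(0)), (np.int64(-126), np.int64(0)), (np.int64(-122), np.int64(0)), (np.int64(-118), np.int64(0)), (np.int64(-114), np.int64(0)), (np.int64(-110), np.int64(0)), (np.int64(-106), np.int64(0)), (np.int64(-102), np.int64(0)), (np.int64(-98), np.int64(0)), (np.int64(-94), np.int64(0)), (np.int64(-90), np.int64(0)), (np.int64(-86), np.int64(0)), (np.int64(-82), np.int64(0)), (np.int64(-78), np.int64(1)), (np.int64(-74), np.int64(4)), (np.int64(-70), np.int64(7)), (np.int64(-66), np.int64(10)), (np.int64(-62), np.int64(12)), (np.int64(-58), np.int64(15)), (np.int64(-54), np.int64(21)), (np.int64(-50), np.int64(22)), (np.int64(-46), np.int64(20)), (np.int64(-42), np.int64(30)), (np.int64(-38), np.int64(17)), (np.int64(-34), np.int64(17)), (np.int64(-30), np.int64(0)), (np.int64(-26), np.int64(0))]
foot [-76.28218434 -70.89027012] -21.288887627149514 20.981209907913037 78.0463508448764
```

Contact came about 15 mm past the tip, some 28 mm short of home, with about 29 N. Sleeve 1 is the shrunk one, so I back off and put it in the tub.

>>> {"op": "send_rows", "data": {"increments": [0,0,0,-0.211,0.977,0,0,0,0,0,-0.211,0.977,0,0,0,0,0,-0.211,0.977,0,0,0,0,0,-0.211,0.977,0,0,0,0,0,-0.211,0.977,0,0,0,0,0,-0.211,0.977,0,0,0,0,0,-0.211,0.977,0,0,0,0,0,0,0,2.7,0,0,0,0,0,0,2.7,0,0,0,0,0,0,2.7,0,0,0,0,0,0,0,0]}}

```text
time: 13.65
position: [0.4537, -0.0069, 0.1168]
tool_rot: [0.618, 0.767, 0.11, -0.132]
ft_force: [-0.7, 0.4, -0.9]
grip_width: 0.0317
grip_force: 25.0
```

>>> {"op": "send_rows", "data": {"increments": [0,0,0,-0.18,3.68,0,0,0,0,0,-0.18,3.68,0,0,0,0,0,-0.18,3.68,0,0,0,0,0,-0.18,3.68,0,0,0,0,0,-0.18,3.68,0,0,0,0,0,-0.18,3.68,0,0,0,0,0,-0.18,3.68,0,0,0,0,0,-0.18,3.68,0,0,0,0,0,-0.18,3.68,0,0,0,0,0,-0.18,3.68,0,0,0,0,0,0,0,0,0,0,0,0,0,0,0,0]}}

```text
time: 14.65
position: [0.4316, 0.3631, 0.1126]
tool_rot: [0.616, 0.768, 0.108, -0.136]
ft_force: [-0.8, -0.4, -0.4]
grip_width: 0.0317
grip_force: 25.0
```

```bash
python3 st.py
```

```text
14.65 pos [0.4316 0.3631 0.1126] z [-0.075  0.333 -0.94 ] y [ 0.976  0.217 -0.001] yaw 12.51 tilt 19.96 F [-0.8 -0.4 -0.4] w 0.0317 q [ 0.29  0.54  1.79  0.47  0.84 -0.25]
```

Now lower it to z≈0.016, open, and lift away.

>>> {"op": "send_rows", "data": {"increments": [0,0,0,0,0,-2.4,0,0,0,0,0,0,-2.4,0,0,0,0,0,0,-2.4,0,0,0,0,0,0,-2.4,0,0,0,0,0,0,0,0,0,0,0,0,0,0,0.65,0,0,0,0,0,0,0.65,0,0,0,0,0,0,0.65,0,0,0,0,0,0,0.65,0,0,0,0,0,0,0.65,0,0,0,0,0,3,0.65,0,0,0,0,0,3,0.65,0,0,0,0,0,3,0.65,0,0,0,0,0,0,0.65]}}

```text
time: 15.82
position: [0.4369, 0.363, 0.113]
tool_rot: [0.617, 0.767, 0.113, -0.132]
ft_force: [0.6, 0.5, 0.1]
grip_width: 0.056
grip_force: 0.0
```

```bash
python3 st.py; python3 - <<'E'
from h import *
T=cloud(shot('wrist')).reshape(-1,3)
k=(T[:,2]>.01)&(T[:,2]<.045)&(abs(T[:,0]-.431)<.068)&(abs(T[:,1]-.367)<.068)
P=T[k];print(len(P),P.min(0),P.max(0),np.median(P,0))
k=(T[:,2]>.024)&(T[:,2]<.045)&(abs(T[:,0]-.493)<.05)&(abs(T[:,1]-.037)<.05);print('s2',k.sum())
E
```

```text
15.8167 pos [0.4369 0.363  0.113 ] z [-0.063  0.337 -0.939] y [0.977 0.212 0.011] yaw 12.25 tilt 20.07 F [0.6 0.5 0.1] w 0.056 q [ 0.29  0.54  1.79  0.48  0.84 -0.26]
2518 [0.36301813 0.29900193 0.01018655] [0.49899173 0.43473851 0.04490911] [0.4317128  0.37063037 0.0340156 ]
s2 0
```

Sleeve 1 lies on the tub floor. Next is sleeve 2, starting with a hover.

>>> {"op": "send_rows", "data": {"increments": [0,0,-0.0348,0.595,-3.31,0,0.65,0,0,-0.0348,0.595,-3.31,0,0.65,0,0,-0.0348,0.595,-3.31,0,0.65,0,0,-0.0348,0.595,-3.31,0,0.65,0,0,-0.0348,0.595,-3.31,0,0.65,0,0,-0.0348,0.595,-3.31,0,0.65,0,0,-0.0348,0.595,-3.31,0,0.65,0,0,-0.0348,0.595,-3.31,0,0.65,0,0,-0.0348,0.595,-3.31,0,0.65,0,0,-0.0348,0.595,-3.31,0,0.65,0,0,0,0,0,-2.5,0.65,0,0,0,0,0,-2.5,0.65,0,0,0,0,0,0,0.65,0,0,0,0,0,0,0.65,0,0,0,0,0,0,0.65]}}

```text
time: 17.12
position: [0.4926, 0.0309, 0.0575]
tool_rot: [0.741, 0.648, 0.13, -0.115]
ft_force: [0.5, 0.4, 1.0]
grip_width: 0.0567
grip_force: 0.0
```

```bash
python3 st.py; python3 - <<'E'
from h import *
c=shot('wrist');T=cloud(c).reshape(-1,3)
P=T[(T[:,2]>.024)&(T[:,2]<.04)&(abs(T[:,0]-.493)<.04)&(abs(T[:,1]-.037)<.06)]
r=cv2.minAreaRect((P[:,:2]*1000).astype(np.float32));print(len(P),r,P[:,:2].max(0))
E
```

```text
17.1167 pos [0.4926 0.0309 0.0575] z [ 0.044  0.339 -0.94 ] y [ 0.991 -0.133 -0.001] yaw -7.65 tilt 20.0 F [0.5 0.4 1. ] w 0.0567 q [-0.4   0.61  1.91  0.49  0.78 -0.65]
2980 ((494.283935546875, 43.8243293762207), (58.32579803466797, 31.51654052734375), 82.01809692382812) [0.51379232 0.07451034]
```

>>> {"op": "send_rows", "data": {"increments": [0,0,0,0,0,-1.5,0.65,0,0,0,0,0,-1.5,0.65,0,0,0,0,0,0,0.65]}}

```text
time: 17.42
position: [0.4925, 0.0311, 0.0269]
tool_rot: [0.741, 0.648, 0.13, -0.115]
ft_force: [0.3, 1.1, -0.6]
grip_width: 0.0565
grip_force: 0.0
```

>>> {"op": "send_rows", "data": {"increments": [0,0,0,0,0,0,0.65]}}

```text
time: 17.5
position: [0.4929, 0.031, 0.0279]
tool_rot: [0.741, 0.648, 0.13, -0.114]
ft_force: [-0.1, 0.1, 0.9]
grip_width: 0.0565
grip_force: 0.0
```

>>> {"op": "send_rows", "data": {"increments": [0,0,0,0,0,0,0.65]}}

```text
time: 17.58
position: [0.4934, 0.0306, 0.0283]
tool_rot: [0.741, 0.648, 0.131, -0.114]
ft_force: [-0.4, 0.0, 0.1]
grip_width: 0.0566
grip_force: 0.0
```

>>> {"op": "send_rows", "data": {"increments": [0,0,0,0,0.1,-1.2,0.65,0,0,0,0,0,-1,0.65,0,0,0,0,0,-1,0.65,0,0,0,0,0,-1,0.65,0,0,0,0,0,0,0.65,0,0,0,0,0,0,0,0,0,0,0,0,0,0,0,0,0,0,0,0,0,0,0,0,0,0,0,0,0,0,0,0,0,0,0,0,0,0,0,0,0,0], "newtons": 25}}

```text
time: 18.5
position: [0.4931, 0.0314, -0.0144]
tool_rot: [0.742, 0.648, 0.131, -0.114]
ft_force: [0.1, -1.0, 1.1]
grip_width: 0.0316
grip_force: 25.0
```

```bash
python3 st.py
```

```text
18.5 pos [ 0.4931  0.0314 -0.0144] z [ 0.046  0.339 -0.94 ] y [ 0.991 -0.134 -0.   ] yaw -7.69 tilt 19.97 F [ 0.1 -1.   1.1] w 0.0316 q [-0.4   0.76  1.93  0.59  0.63 -0.78]
```

>>> {"op": "send_rows", "data": {"increments": [0,0,0,0,0,2.31,0,0,0,0,0,0,2.31,0,0,0,0.0579,-0.675,-0.697,0,0,0,0,0.0579,-0.675,-0.697,0,0,0,0,0.0579,-0.675,-0.697,0,0,0,0,0.0579,-0.675,-0.697,0,0,0,0,0.0579,-0.675,-0.697,0,0,0,0,0.0579,-0.675,-0.697,0,0,0,0,0,0,0,0,0,0,0,0,0,0,0,0]}}

```text
time: 19.33
position: [0.4526, -0.0105, 0.0315]
tool_rot: [0.619, 0.766, 0.109, -0.135]
ft_force: [-0.3, 0.9, -0.8]
grip_width: 0.0319
grip_force: 25.0
```

>>> {"op": "send_rows", "data": {"increments": [0,0,0,0,0,0,0]}}

```text
time: 19.42
position: [0.4525, -0.0101, 0.0315]
tool_rot: [0.619, 0.766, 0.109, -0.135]
ft_force: [0.3, -0.1, -0.0]
grip_width: 0.0321
grip_force: 25.0
```

>>> {"op": "send_rows", "data": {"increments": [0,0,0,0,0,0,0]}}

```text
time: 19.5
position: [0.4523, -0.01, 0.0315]
tool_rot: [0.619, 0.766, 0.109, -0.135]
ft_force: [0.4, -0.5, -0.3]
grip_width: 0.0321
grip_force: 25.0
```

```bash
python3 st.py; sed -i 's/x>-160)&(z>70)/x>-160)\&(x<-100)\&(z>70)/' foot.py; python3 foot.py
```

```text
19.5 pos [ 0.4523 -0.01    0.0315] z [-0.073  0.334 -0.94 ] y [ 0.977  0.211 -0.001] yaw 12.18 tilt 19.99 F [ 0.4 -0.5 -0.3] w 0.0321 q [-0.48  0.67  1.91  0.37  0.83 -0.97]
[(np.int64(-150), np.int64(0)), (np.int64(-146), np.int64(3)), (np.int64(-142), np.int64(17)), (np.int64(-138), np.int64(20)), (np.int64(-134), np.int64(23)), (np.int64(-130), np.int64(19)), (np.int64(-126), np.int64(22)), (np.int64(-122), np.int64(19)), (np.int64(-118), np.int64(21)), (np.int64(-114), np.int64(21)), (np.int64(-110), np.int64(18)), (np.int64(-106), np.int64(23)), (np.int64(-102), np.int64(11)), (np.int64(-98), np.int64(0)), (np.int64(-94), np.int64(0)), (np.int64(-90), np.int64(0)), (np.int64(-86), np.int64(0)), (np.int64(-82), np.int64(0)), (np.int64(-78), np.int64(0)), (np.int64(-74), np.int64(0)), (np.int64(-70), np.int64(0)), (np.int64(-66), np.int64(0)), (np.int64(-62), np.int64(0)), (np.int64(-58), np.int64(0)), (np.int64(-54), np.int64(0)), (np.int64(-50), np.int64(0)), (np.int64(-46), np.int64(0)), (np.int64(-42), np.int64(0)), (np.int64(-38), np.int64(0)), (np.int64(-34), np.int64(0)), (np.int64(-30), np.int64(0)), (np.int64(-26), np.int64(0))]
foot [-142.56712131 -141.49367847] -15.893499701417756 16.20704518835516 76.43138073109893
```

>>> {"op": "send_rows", "data": {"increments": [0,0,0,0.127,-0.586,0.03,0,0,0,0,0.127,-0.586,0,0,0,0,0,0.127,-0.586,0,0,0,0,0,0.127,-0.586,0,0,0,0,0,0.127,-0.586,0,0,0,0,0,0.106,-0.489,0,0,0,0,0,0.106,-0.489,0,0,0,0,0,0.053,-0.244,0,0,0,0,0,0.053,-0.244,0,0,0,0,0,0.053,-0.244,0,0,0,0,0,0.053,-0.244,0,0,0,0,0,0.053,-0.244,0,0,0,0,0,0,0,0,0]}}

```text
time: 20.63
position: [0.4638, -0.0621, 0.0317]
tool_rot: [0.618, 0.766, 0.109, -0.135]
ft_force: [0.7, 0.0, -1.0]
grip_width: 0.0316
grip_force: 25.0
```

```bash
python3 st.py
```

```text
20.6333 pos [ 0.4638 -0.0621  0.0317] z [-0.072  0.333 -0.94 ] y [ 0.977  0.211 -0.   ] yaw 12.2 tilt 19.95 F [ 0.7  0.  -1. ] w 0.0316 q [-0.56  0.68  1.84  0.32  0.89 -1.01]
```

No contact where the first one stopped, so I continue.

>>> {"op": "send_rows", "data": {"increments": [0,0,0,0.063,-0.293,0,0,0,0,0,0.063,-0.293,0,0,0,0,0,0.063,-0.293,0,0,0,0,0,0.063,-0.293,0,0,0,0,0,0.063,-0.293,0,0,0,0,0,0.063,-0.293,0,0,0,0,0,0,0,0,0]}}

```text
time: 21.22
position: [0.4678, -0.0801, 0.0317]
tool_rot: [0.619, 0.766, 0.109, -0.135]
ft_force: [0.6, 0.2, -1.4]
grip_width: 0.0321
grip_force: 25.0
```

```bash
python3 st.py
```

```text
21.2167 pos [ 0.4678 -0.0801  0.0317] z [-0.072  0.333 -0.94 ] y [ 0.977  0.211 -0.   ] yaw 12.18 tilt 19.93 F [ 0.6  0.2 -1.4] w 0.0321 q [-0.58  0.69  1.81  0.31  0.91 -1.02]
```

Mouth is now at about +0.5 in the gauge frame, with the shoulder at about 8–12. I'll go in small steps with a force check on each.

>>> {"op": "send_rows", "data": {"increments": [0,0,0,0.042,-0.195,0,0,0,0,0,0.042,-0.195,0,0,0,0,0,0,0,0,0]}}

```text
time: 21.47
position: [0.4683, -0.0836, 0.0317]
tool_rot: [0.618, 0.766, 0.109, -0.135]
ft_force: [-0.4, -0.6, -2.0]
grip_width: 0.032
grip_force: 25.0
```

>>> {"op": "send_rows", "data": {"increments": [0,0,0,0.042,-0.195,0,0,0,0,0,0,0,0,0]}}

```text
time: 21.63
position: [0.4687, -0.0854, 0.0317]
tool_rot: [0.618, 0.767, 0.109, -0.135]
ft_force: [-0.7, -0.3, -1.1]
grip_width: 0.0318
grip_force: 25.0
```

>>> {"op": "send_rows", "data": {"increments": [0,0,0,0.042,-0.195,0,0,0,0,0,0,0,0,0]}}

```text
time: 21.8
position: [0.4692, -0.0874, 0.0317]
tool_rot: [0.618, 0.767, 0.109, -0.135]
ft_force: [-0.3, 0.1, -1.1]
grip_width: 0.0321
grip_force: 25.0
```

>>> {"op": "send_rows", "data": {"increments": [0,0,0,0.042,-0.195,0,0,0,0,0,0,0,0,0]}}

```text
time: 21.97
position: [0.4696, -0.0894, 0.0317]
tool_rot: [0.618, 0.767, 0.109, -0.135]
ft_force: [-0.4, 0.0, -0.0]
grip_width: 0.0316
grip_force: 25.0
```

>>> {"op": "send_rows", "data": {"increments": [0,0,0,0.042,-0.195,0,0,0,0,0,0,0,0,0]}}

```text
time: 22.13
position: [0.4695, -0.0905, 0.0318]
tool_rot: [0.618, 0.766, 0.109, -0.136]
ft_force: [0.1, 1.0, 0.4]
grip_width: 0.0317
grip_force: 25.0
```

>>> {"op": "send_rows", "data": {"increments": [0,0,0,0.042,-0.195,0,0,0,0,0,0,0,0,0]}}

```text
time: 22.3
position: [0.4694, -0.0905, 0.032]
tool_rot: [0.619, 0.766, 0.11, -0.138]
ft_force: [0.6, 5.3, -0.2]
grip_width: 0.032
grip_force: 25.0
```

The force rises at the expected home position. I press lightly once more and hold.

>>> {"op": "send_rows", "data": {"increments": [0,0,0,0.032,-0.146,0,0,0,0,0,0,0,0,0,0,0,0,0,0,0,0,0,0,0,0,0,0,0]}}

```text
time: 22.63
position: [0.4693, -0.0905, 0.0321]
tool_rot: [0.619, 0.765, 0.111, -0.139]
ft_force: [2.0, 8.6, -1.8]
grip_width: 0.0318
grip_force: 25.0
```

```bash
python3 st.py; python3 - <<'E'
from h import *
c=np.load('s.npz')['T'];P=c[182:242,430:490].reshape(-1,3)
P=P[(P[:,2]>.015)&(P[:,2]<.03)];r=cv2.minAreaRect((P[:,:2]*1e3).astype(np.float32));print('tray',r,cv2.boxPoints(r))
S=np.load('s.npz')['T'].reshape(-1,3)
k=(S[:,2]>.03)&(S[:,0]>.3)&(S[:,0]<.66)&(S[:,1]<-.17)&(S[:,1]>-.8);Q=S[k]
h={}
for p in Q:
    key=(int(p[0]*20)/20,int(p[1]*20)/20);h[key]=max(h.get(key,0),p[2].round(3))
print(sorted(h.items()))
E
```

```text
22.6333 pos [ 0.4693 -0.0905  0.0321] z [-0.076  0.341 -0.937] y [ 0.978  0.21  -0.002] yaw 12.13 tilt 20.43 F [ 2.   8.6 -1.8] w 0.0318 q [-0.6   0.7   1.8   0.3   0.94 -1.03]
tray ((469.5738525390625, -368.1614990234375), (109.62226104736328, 112.08050537109375), 15.653477668762207) [[ 401.6749  -328.98877]
 [ 431.9163  -436.91235]
 [ 537.4728  -407.33423]
 [ 507.2314  -299.41064]]
[((0.55, -0.75), np.float64(0.054)), ((0.55, -0.7), np.float64(0.057)), ((0.55, -0.65), np.float64(0.056)), ((0.55, -0.25), np.float64(0.669)), ((0.55, -0.2), np.float64(0.671)), ((0.55, -0.15), np.float64(0.665)), ((0.6, -0.75), np.float64(0.057)), ((0.6, -0.7), np.float64(0.059)), ((0.6, -0.65), np.float64(0.057)), ((0.6, -0.3), np.float64(0.624)), ((0.6, -0.25), np.float64(0.653)), ((0.65, -0.75), np.float64(0.055)), ((0.65, -0.7), np.float64(0.057)), ((0.65, -0.65), np.float64(0.056))]
```

Sleeve 2 is home on the shoulder, so it is the sound one. While it rests there I fit a kinematic model from logged poses, to choose a feasible tilt direction for standing it in the tray.

```bash
cat > k.py <<'E'
import numpy as np
from scipy.spatial.transform import Rotation as Ro
from scipy.optimize import least_squares
D=[([.9965,.5284,1.4338,0,1.1814,-.1785],[.2406,.5761,.1947],[.1966,.9805,-.0009,-.0004]),
([.1239,.2431,1.7269,.0005,1.1733,.0097],[.4403,.1669,.2551],[.6657,.7463,-.0005,-.0007]),
([-.14,.75,2.0,.65,.58,-.83],[.4431,.1622,-.0142],[.656,.734,.115,-.129]),
([-.49,.54,1.87,.32,.99,-.90],[.4528,-.0144,.1011],[.621,.765,.109,-.135]),
([.29,.54,1.79,.47,.84,-.25],[.4316,.3631,.1126],[.616,.768,.108,-.136]),
([-.4,.61,1.91,.49,.78,-.65],[.4926,.0309,.0600],[.741,.648,.13,-.115]),
([-.4,.76,1.93,.59,.63,-.78],[.4931,.0314,-.0144],[.742,.648,.131,-.114]),
([-.58,.69,1.81,.31,.91,-1.02],[.4678,-.0801,.0317],[.619,.766,.109,-.135]),
([-.48,.67,1.91,.36,.83,-.97],[.4501,-.0098,.0316],[.619,.766,.109,-.135])]
def Rm(q,s,C):
    return Ro.from_euler('Z',q[0])*Ro.from_euler('Y',q[1]+q[2])*Ro.from_euler('Z',s*q[3])*Ro.from_euler('Y',q[4])*Ro.from_euler('Z',s*q[5])*C
best=None
for s in (1,-1):
    C=Rm(D[0][0],s,Ro.identity()).inv()*Ro.from_quat(D[0][2])
    e=max((Rm(q,s,C).inv()*Ro.from_quat(r)).magnitude() for q,p,r in D);print(s,e)
    if best is None or e<best[0]:best=(e,s,C)
_,s,C=best
def fk(q,v):
    a,h,L2,L3,el,d,L=v;b=Ro.from_euler('Z',q[0]);u=b*Ro.from_euler('Y',q[1]);f=b*Ro.from_euler('Y',q[1]+q[2])
    R=Rm(q,s,C)
    w=b.apply([a,d,h])+u.apply([0,0,L2])+f.apply([el,0,L3])
    return w+R.apply([0,0,L]),R,w
fit=least_squares(lambda v:np.concatenate([1e3*(fk(q,v)[0]-p) for q,p,r in D])if 1 else 0,[0,.3,.4,.35,0,.1,.25],loss='soft_l1')
V=fit.x
lo=np.array([-3.08,-.75,.22,-1.43,0,-2.85]);hi=np.array([3.08,2.2,2.44,4.57,2.65,2.85])
def ik(p,R,q0):
    g=least_squares(lambda q:np.r_[(fk(q,V)[0]-p)*10,(fk(q,V)[1].inv()*R).as_rotvec()],np.clip(q0,lo+.01,hi-.01),bounds=(lo,hi))
    return g.x,np.abs(g.fun).max()
E
python3 - <<'E'
from k import *
print(V.round(3),np.abs(fit.fun).max())
# upright: mouth up; tool z elevation 20deg down, heading psi ; tool x so that mouth=up
c,n=np.cos(np.radians(20)),np.sin(np.radians(20))
tray=np.array([.4696,-.3682])
for psi in range(-180,180,20):
    h=np.array([np.cos(np.radians(psi)),np.sin(np.radians(psi)),0]);z=c*h-n*np.array([0,0,1])
    # lying: mouth=-toolx cos20 ... ; tool x = body frame: mouth m = -(cos20 x) - sin20 z
    x=(-np.array([0,0,1])-n*z);x/=np.linalg.norm(x);y=np.cross(z,x);R=Ro.from_matrix(np.c_[x,y,z])
    p=np.r_[tray,.06]+.022*h
    out=[]
    for q0 in ([-.8,.7,1.8,-1,1,-1],[-.8,.7,1.8,1.2,1,-1],[-.8,.7,1.8,-1,1,1],[-.8,.7,1.8,1.2,1,1],[-.8,.7,1.8,3,1,1]):
        q,e=ik(p,R,q0)
        if e<.01:out.append((q.round(2).tolist(),fk(q,V)[2][2].round(3)))
    if out:print(psi,out[0],len(out), out[-1])
E
```

```text
1 0.010042839999523524
-1 1.3673372404554698
[0.    0.278 0.587 0.392 0.114 0.111 0.334] 3.8583854288438135
-180 ([-0.58, 1.24, 0.85, -0.64, 2.11, 0.98], np.float64(0.174)) 4 ([-0.58, 1.24, 0.85, -0.64, 2.11, 0.98], np.float64(0.174))
-160 ([-0.49, 1.18, 1.05, -0.82, 1.87, 0.91], np.float64(0.174)) 4 ([-0.49, 1.18, 1.05, -0.82, 1.87, 0.91], np.float64(0.174))
-140 ([-0.41, 1.11, 1.29, -1.0, 1.6, 0.92], np.float64(0.174)) 4 ([-0.41, 1.11, 1.29, -1.0, 1.6, 0.92], np.float64(0.174))
-120 ([-0.36, 1.05, 1.54, -1.25, 1.36, 1.02], np.float64(0.174)) 4 ([-0.36, 1.05, 1.54, -1.25, 1.36, 1.02], np.float64(0.174))
-80 ([-0.45, 1.05, 2.05, 4.1, 1.2, 1.53], np.float64(0.174)) 2 ([-0.45, 1.05, 2.05, 4.1, 1.2, 1.53], np.float64(0.174))
-60 ([-0.67, 1.13, 2.26, 3.5, 1.45, 1.66], np.float64(0.174)) 2 ([-0.67, 1.13, 2.26, 3.5, 1.45, 1.66], np.float64(0.174))
-40 ([-1.01, 1.21, 2.35, 2.85, 1.63, 1.45], np.float64(0.174)) 2 ([-1.01, 1.21, 2.35, 2.85, 1.63, 1.45], np.float64(0.174))
-20 ([-1.28, 1.15, 2.29, 2.27, 1.41, 1.33], np.float64(0.174)) 2 ([-1.28, 1.15, 2.29, 2.27, 1.41, 1.33], np.float64(0.174)
[... 403 characters left out ...]
], np.float64(0.174)) 3 ([-1.25, 1.1, 1.33, 0.79, 1.72, 2.09], np.float64(0.174))
80 ([-1.15, 1.16, 1.09, 0.61, 1.97, 2.06], np.float64(0.174)) 4 ([-1.15, 1.16, 1.09, 0.61, 1.97, 2.06], np.float64(0.174))
100 ([-1.03, 1.23, 0.88, 0.42, 2.18, 1.95], np.float64(0.174)) 4 ([-1.03, 1.23, 0.88, 0.42, 2.18, 1.95], np.float64(0.174))
120 ([-0.92, 1.28, 0.73, 0.17, 2.34, 1.73], np.float64(0.174)) 5 ([-0.92, 1.28, 0.73, 0.17, 2.34, 1.73], np.float64(0.174))
140 ([-0.8, 1.3, 0.67, -0.14, 2.38, 1.43], np.float64(0.174)) 5 ([-0.8, 1.3, 0.67, -0.14, 2.38, 1.43], np.float64(0.174))
160 ([-0.69, 1.29, 0.71, -0.43, 2.29, 1.16], np.float64(0.174)) 4 ([-0.69, 1.29, 0.71, -0.43, 2.29, 1.16], np.float64(0.174))
```

```bash
cat > plan.py <<'E'
from k import *
import sys
def run(q,segs):
    P,R,_=fk(q,V)
    for name,n,w,d in segs:
        mx=0;qmin=q.copy();qmax=q.copy();zmin=9;err=0
        for i in range(n):
            P=P+np.array(d)/100;R=Ro.from_rotvec(w)*R;q2,e=ik(P,R,q);mx=max(mx,np.abs((q2-q)*12).max());q=q2;err=max(err,e)
            qmin=np.minimum(qmin,q);qmax=np.maximum(qmax,q);zmin=min(zmin,fk(q,V)[2][2])
        print(name,'P',P.round(3),'z',R.as_matrix()[:,2].round(2),'q',q.round(2),'maxspd',mx.round(2),'err',err.round(4),'wristz',zmin.round(3))
    return q
if __name__=='__main__':
    q=np.array([-.6,.7,1.8,.3,.94,-1.03])
    c,s=np.cos,np.sin;t=np.radians(150.2-0)
    ax=-np.array([c(t),s(t),0])*.1208;print(ax)
    run(q,[('back',8,[0,0,0],[-.211,.977,0]),('lift',8,[0,0,0],[0,0,2.5]),
     ('yaw',32,[0,0,-.1211],[.06,-1.06,0]),('tilt',13,ax,[0,0,0]),('down',8,[0,0,0],[0,0,-2])])
E
python3 plan.py
```

```text
1 0.010042839999523524
-1 1.3673372404554698
[ 0.10482607 -0.06003445 -0.        ]
back P [ 0.448 -0.009  0.031] z [-0.08  0.35 -0.93] q [-0.48  0.67  1.9   0.37  0.85 -0.98] maxspd 0.19 err 0.0 wristz 0.344
lift P [ 0.448 -0.009  0.231] z [-0.08  0.35 -0.93] q [-0.48  0.33  1.74  0.28  1.33 -0.8 ] maxspd 0.74 err 0.0 wristz 0.369
yaw P [ 0.467 -0.348  0.231] z [-0.17 -0.31 -0.93] q [-0.73  0.41  1.55 -0.2   1.11  2.85] maxspd 2.36 err 0.1679 wristz 0.544
tilt P [ 0.467 -0.348  0.231] z [ 0.47  0.81 -0.36] q [-1.27  0.83  1.37  0.81  1.87  2.24] maxspd 1.43 err 0.1051 wristz 0.351
down P [ 0.467 -0.348  0.071] z [ 0.47  0.81 -0.36] q [-1.27  1.06  1.37  0.77  1.71  2.07] maxspd 0.37 err 0.0 wristz 0.191
```

```bash
python3 - <<'E'
from plan import *
q=np.array([-.6,.7,1.8,.3,.94,-1.03])
for n in (18,22,26):
    m=32-n;psi=np.radians(-78-n*.1211*180/np.pi);t=psi+np.pi/2
    ax=-np.array([np.cos(t),np.sin(t),0])*.1208
    print(n,ax)
    run(q,[('back',8,[0,0,0],[-.211,.977,0]),('lift',8,[0,0,0],[0,0,2.3]),
     ('yaw',n,[0,0,-.1211],[.03,-33/n,0]),('tilt',13,ax,[0,0,0]),('yaw2',m,[0,0,-.1211],[.1,0,0]),('down',8,[0,0,0],[0,0,-2])])
E
```

```text
1 0.010042839999523524
-1 1.3673372404554698
18 [ 0.04699324  0.11128466 -0.        ]
back P [ 0.448 -0.009  0.031] z [-0.08  0.35 -0.93] q [-0.48  0.67  1.9   0.37  0.85 -0.98] maxspd 0.19 err 0.0 wristz 0.344
lift P [ 0.448 -0.009  0.215] z [-0.08  0.35 -0.93] q [-0.48  0.35  1.76  0.28  1.29 -0.81] maxspd 0.68 err 0.0 wristz 0.367
yaw P [ 0.453 -0.339  0.215] z [ 0.33 -0.13 -0.93] q [-0.96  0.3   1.85  0.31  0.71  0.8 ] maxspd 1.81 err 0.0 wristz 0.528
tilt P [ 0.453 -0.339  0.215] z [-0.86  0.37 -0.36] q [-0.69  1.09  0.76 -0.41  2.45  1.14] maxspd 1.83 err 0.0 wristz 0.335
yaw2 P [ 0.467 -0.339  0.215] z [ 0.48  0.8  -0.36] q [-1.27  0.84  1.41  0.81  1.84  2.21] maxspd 1.55 err 0.0 wristz 0.335
down P [ 0.467 -0.339  0.055] z [ 0.48  0.8  -0.36] q [-1.27  1.08  1.39  0.78  1.68  2.05] maxspd 0.38 err 0.0 wristz 0.175
22 [ 0.09340964  0.07659817 -0.        ]
back P [ 0.448 -0.009  0.031] z [-0.08  0.35 -0.93] q [-0.48  0.67  1.9   0.37  0.85 -0.98] maxspd 0.19 err 0.0 wristz 0.344
lift P [ 0.448 -0.009  0.215] z [-0.08  0.35 -0.93] q [-0.48  0.35  1.76  0.28  1.29 -0.81] maxspd 
[... 614 characters left out ...]
93] q [-0.48  0.67  1.9   0.37  0.85 -0.98] maxspd 0.19 err 0.0 wristz 0.344
lift P [ 0.448 -0.009  0.215] z [-0.08  0.35 -0.93] q [-0.48  0.35  1.76  0.28  1.29 -0.81] maxspd 0.68 err 0.0 wristz 0.367
yaw P [ 0.456 -0.339  0.215] z [ 0.08 -0.35 -0.93] q [-0.71  0.34  1.78 -0.32  0.74  2.43] maxspd 2.37 err 0.0 wristz 0.528
tilt P [ 0.456 -0.339  0.215] z [-0.18  0.92 -0.36] q [-1.03  1.01  0.94  0.45  2.32  2.01] maxspd 1.84 err 0.0 wristz 0.335
yaw2 P [ 0.462 -0.339  0.215] z [ 0.48  0.8  -0.36] q [-1.27  0.84  1.41  0.8   1.84  2.2 ] maxspd 1.06 err 0.0 wristz 0.335
down P [ 0.462 -0.339  0.055] z [ 0.48  0.8  -0.36] q [-1.27  1.08  1.4   0.77  1.68  2.04] maxspd 0.38 err 0.0 wristz 0.175
```

>>> {"op": "send_rows", "data": {"increments": [0,0,0,-0.211,0.977,0,0,0,0,0,-0.211,0.977,0,0,0,0,0,-0.211,0.977,0,0,0,0,0,-0.211,0.977,0,0,0,0,0,-0.211,0.977,0,0,0,0,0,-0.211,0.977,0,0,0,0,0,-0.211,0.977,0,0,0,0,0,-0.211,0.977,0,0,0,0,0,0,0,2.3,0,0,0,0,0,0,2.3,0,0,0,0,0,0,2.3,0,0,0,0,0,0,2.3,0,0,0,0,0,0,2.3,0,0,0,0,0,0,2.3,0,0,0,0,0,0,2.3,0,0,0,0,0,0,2.3,0]}}

```text
time: 23.97
position: [0.453, -0.0154, 0.2168]
tool_rot: [0.618, 0.767, 0.109, -0.135]
ft_force: [0.1, 0.6, -0.3]
grip_width: 0.032
grip_force: 25.0
```

>>> {"op": "send_rows", "data": {"increments": [0,0,-0.0952,0.03,-1.2,0,0,0,0,-0.0952,0.03,-1.2,0,0,0,0,-0.0952,0.03,-1.2,0,0,0,0,-0.0952,0.03,-1.2,0,0,0,0,-0.0952,0.03,-1.2,0,0,0,0,-0.0952,0.03,-1.2,0,0,0,0,-0.0952,0.03,-1.2,0,0,0,0,-0.0952,0.03,-1.2,0,0,0,0,-0.0952,0.03,-1.2,0,0,0,0,-0.0952,0.03,-1.2,0,0,0,0,-0.0952,0.03,-1.2,0,0,0,0,-0.0952,0.03,-1.2,0,0,0,0,-0.0952,0.03,-1.2,0,0,0,0,-0.0952,0.03,-1.2,0,0]}}

```text
time: 25.13
position: [0.4573, -0.1838, 0.2155]
tool_rot: [0.96, 0.218, 0.169, -0.039]
ft_force: [-0.8, -0.9, -0.8]
grip_width: 0.0317
grip_force: 25.0
```

>>> {"op": "send_rows", "data": {"increments": [0,0,-0.0952,0.03,-1.2,0,0,0,0,-0.0952,0.03,-1.2,0,0,0,0,-0.0952,0.03,-1.2,0,0,0,0,-0.0952,0.03,-1.2,0,0,0,0,-0.0952,0.03,-1.2,0,0,0,0,-0.0952,0.03,-1.2,0,0,0,0,-0.0952,0.03,-1.2,0,0,0,0,-0.0952,0.03,-1.2,0,0,0,0,-0.0952,0.03,-1.2,0,0,0,0,-0.0952,0.03,-1.2,0,0,0,0,-0.0952,0.03,-1.2,0,0,0,0,-0.0952,0.03,-1.2,0,0,0,0,-0.0952,0.03,-1.2,0,0,0,0,-0.0952,0.03,-1.2,0,0,0,0,0,0,0,0,0,0,0,0,0,0,0,0]}}

```text
time: 26.47
position: [0.462, -0.351, 0.2152]
tool_rot: [0.891, -0.419, 0.156, 0.073]
ft_force: [0.8, -0.2, -1.6]
grip_width: 0.0321
grip_force: 25.0
```

```bash
python3 st.py
```

```text
26.4667 pos [ 0.462  -0.351   0.2152] z [ 0.218 -0.261 -0.94 ] y [-0.77  -0.638 -0.001] yaw -140.33 tilt 19.88 F [ 0.8 -0.2 -1.6] w 0.0321 q [-0.83  0.32  1.81 -0.02  0.67  1.63]
```

>>> {"op": "send_rows", "data": {"increments": [0.0756,0.0627,0,0,0,0,0,0.0756,0.0627,0,0,0,0,0,0.0756,0.0627,0,0,0,0,0,0.0756,0.0627,0,0,0,0,0,0.0756,0.0627,0,0,0,0,0,0.0756,0.0627,0,0,0,0,0,0.0756,0.0627,0,0,0,0,0,0.0756,0.0627,0,0,0,0,0,0.0756,0.0627,0,0,0,0,0,0.0756,0.0627,0,0,0,0,0,0.0756,0.0627,0,0,0,0,0,0.0756,0.0627,0,0,0,0,0,0.0756,0.0627,0,0,0,0,0,0.0756,0.0627,0,0,0,0,0,0.0756,0.0627,0,0,0,0,0,0.0756,0.0627,0,0,0,0,0]}}

```text
time: 27.8
position: [0.4623, -0.3519, 0.2155]
tool_rot: [0.74, -0.347, -0.521, -0.245]
ft_force: [-0.8, 0.4, -1.3]
grip_width: 0.0318
grip_force: 25.0
```

>>> {"op": "send_rows", "data": {"increments": [0,0,-0.1,0.07,0,0,0,0,0,-0.1,0.07,0,0,0,0,0,-0.1,0.07,0,0,0,0,0,-0.1,0.07,0,0,0,0,0,-0.1,0.07,0,0,0,0,0,-0.1,0.07,0,0,0,0,0,-0.1,0.07,0,0,0,0,0,-0.1,0.07,0,0,0,0,0,-0.1,0.07,0,0,0,0,0,-0.1,0.07,0,0,0,0,0,-0.1,0.07,0,0,0,0,0,-0.1,0.07,0,0,0,0,0,0,0,0,0,0,0,0,0,0,0,0]}}

```text
validation failed for argument at $.in...
```

```bash
python3 st.py; python3 - <<'E'
from h import *
t=shot('top');s=shot('scene')
a=t['image'][130:290,400:640,::-1];b=s['image'][190:350,350:590,::-1]
cv2.imwrite('pics/c6.png',cv2.resize(np.hstack([a,b]),None,fx=1.66,fy=1.66))
T=cloud(s).reshape(-1,3);k=(abs(T[:,0]-.46)<.09)&(abs(T[:,1]+.37)<.09)&(T[:,2]>.1);print(k.sum(),T[k].min(0))
E
```

```text
27.8 pos [ 0.4623 -0.3519  0.2155] z [-0.601  0.725 -0.337] y [-0.77  -0.638 -0.002] yaw -140.32 tilt 70.29 F [-0.8  0.4 -1.3] w 0.0318 q [-0.86  1.12  0.69  0.04  2.56  1.61]
9007 [ 0.37001141 -0.45994272  0.16449135]
```

View pics/c6.png

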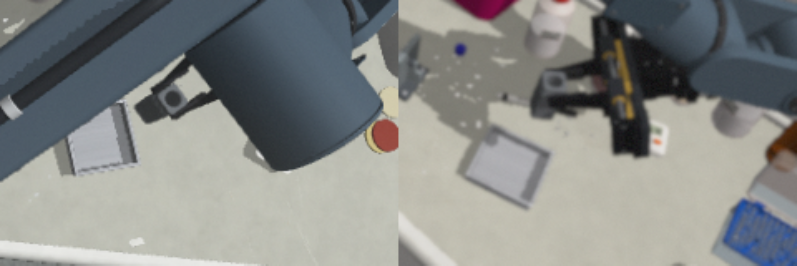

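Upright with the bore visible on top at crop (172,97). The yaw call was refused, so I resend it, now combined with the shift over the tray.

>>> {"op": "send_rows", "data": {"increments": [0,0,-0.101,0.19,0.08,0,0,0,0,-0.101,0.19,0.08,0,0,0,0,-0.101,0.19,0.08,0,0,0,0,-0.101,0.19,0.08,0,0,0,0,-0.101,0.19,0.08,0,0,0,0,-0.101,0.19,0.08,0,0,0,0,-0.101,0.19,0.08,0,0,0,0,-0.101,0.19,0.08,0,0,0,0,-0.101,0.19,0.08,0,0,0,0,-0.101,0.19,0.08,0,0,0,0,-0.101,0.19,0.08,0,0,0,0,-0.101,0.19,0.08,0,0,0,0,0,0,0,0,0]}}

```text
time: 28.98
position: [0.4826, -0.341, 0.218]
tool_rot: [-0.408, 0.71, 0.288, 0.496]
ft_force: [-0.3, 0.2, -1.7]
grip_width: 0.0317
grip_force: 25.0
```

```bash
python3 st.py;  python3 - <<'E'
from h import *
for n in('top','scene'):
    T=cloud(shot(n)).reshape(-1,3)
    for lo in range(150,260,8):
        k=(abs(T[:,0]-.47)<.03)&(abs(T[:,1]+.368)<.03)&(T[:,2]*1e3>lo)&(T[:,2]*1e3<=lo+8)
        if k.sum():print(n,lo,k.sum(),(T[k].min(0)*1e3).round(),(T[k].max(0)*1e3).round())
E
```

```text
28.9833 pos [ 0.4826 -0.341   0.218 ] z [ 0.47   0.814 -0.341] y [-0.865  0.501  0.003] yaw 149.93 tilt 70.04 F [-0.3  0.2 -1.7] w 0.0317 q [-1.24  0.85  1.37  0.83  1.86  2.25]
top 174 16 [ 448. -376.  178.] [ 478. -350.  182.]
top 182 28 [ 448. -372.  182.] [ 487. -349.  190.]
top 190 28 [ 447. -371.  191.] [ 485. -347.  198.]
top 198 28 [ 452. -362.  198.] [ 485. -347.  206.]
top 206 26 [ 455. -378.  206.] [ 483. -348.  214.]
top 214 37 [ 443. -378.  215.] [ 485. -348.  222.]
top 222 55 [ 441. -398.  222.] [ 485. -348.  230.]
top 230 74 [ 440. -398.  230.] [ 493. -348.  238.]
top 238 178 [ 440. -398.  238.] [ 492. -349.  246.]
top 246 128 [ 440. -398.  246.] [ 485. -350.  251.]
scene 174 6 [ 455. -365.  176.] [ 459. -356.  181.]
```

>>> {"op": "send_rows", "data": {"increments": [0,0,0,0,0,-2.2,0,0,0,0,0,0,-2.2,0,0,0,0,0,0,-2.2,0,0,0,0,0,0,-2.2,0,0,0,0,0,0,-2.2,0,0,0,0,0,0,-2,0,0,0,0,0,0,-1.5,0,0,0,0,0,0,-1,0,0,0,0,0,0,0,0,0,0,0,0,0,0,0]}}

```text
time: 29.92
position: [0.4854, -0.3427, 0.0609]
tool_rot: [-0.41, 0.709, 0.289, 0.496]
ft_force: [0.1, 0.9, -0.6]
grip_width: 0.0319
grip_force: 25.0
```

>>> {"op": "send_rows", "data": {"increments": [0,0,0,0,0,-0.3,0,0,0,0,0,0,-0.3,0,0,0,0,0,0,0,0]}}

```text
time: 30.17
position: [0.4849, -0.3429, 0.055]
tool_rot: [-0.41, 0.709, 0.288, 0.496]
ft_force: [0.3, 1.0, -0.5]
grip_width: 0.0318
grip_force: 25.0
```

```bash
python3 st.py
```

```text
30.1667 pos [ 0.4849 -0.3429  0.055 ] z [ 0.466  0.816 -0.342] y [-0.868  0.497  0.002] yaw 150.19 tilt 70.01 F [ 0.3  1.  -0.5] w 0.0318 q [-1.24  1.1   1.34  0.8   1.71  2.08]
```

>>> {"op": "send_rows", "data": {"increments": [0,0,0,0,0,-0.3,0,0,0,0,0,0,-0.3,0,0,0,0,0,0,0,0]}}

```text
time: 30.42
position: [0.4847, -0.3425, 0.0484]
tool_rot: [-0.41, 0.709, 0.289, 0.496]
ft_force: [-0.3, 0.2, -1.2]
grip_width: 0.0317
grip_force: 25.0
```

>>> {"op": "send_rows", "data": {"increments": [0,0,0,0,0,-0.2,0,0,0,0,0,0,0,0]}}

```text
time: 30.58
position: [0.4847, -0.3425, 0.0464]
tool_rot: [-0.41, 0.709, 0.289, 0.496]
ft_force: [0.9, 0.4, -0.7]
grip_width: 0.0318
grip_force: 25.0
```

>>> {"op": "send_rows", "data": {"increments": [0,0,0,0,0,-0.2,0,0,0,0,0,0,0,0]}}

```text
time: 30.75
position: [0.4849, -0.3426, 0.0451]
tool_rot: [-0.41, 0.709, 0.289, 0.496]
ft_force: [0.4, 0.4, 0.2]
grip_width: 0.0317
grip_force: 25.0
```

>>> {"op": "send_rows", "data": {"increments": [0,0,0,0,0,-0.15,0,0,0,0,0,0,0,0]}}

```text
time: 30.92
position: [0.4849, -0.3426, 0.0451]
tool_rot: [-0.41, 0.708, 0.289, 0.497]
ft_force: [-1.2, -0.9, 5.8]
grip_width: 0.0316
grip_force: 25.0
```

On the floor (5.8 N). I open the gripper and back out along the tool axis.

>>> {"op": "send_rows", "data": {"increments": [0,0,0,0,0,0,0.65,0,0,0,0,0,0,0.65,0,0,0,0,0,0,0.65,0,0,0,0,0,0,0.65,0,0,0,0,0,0,0.65,0,0,0,0,0,0,0.65,0,0,0,-0.47,-0.82,0.34,0.65,0,0,0,-0.47,-0.82,0.34,0.65,0,0,0,-0.7,-1.22,0.51,0.65,0,0,0,-0.7,-1.22,0.51,0.65,0,0,0,-0.7,-1.22,0.51,0.65,0,0,0,-0.7,-1.22,0.51,0.65,0,0,0,-0.7,-1.22,0.51,0.65,0,0,0,0,0,2,0.65,0,0,0,0,0,2,0.65,0,0,0,0,0,2,0.65,0,0,0,0,0,0,0.65,0,0,0,0,0,0,0.65,0,0,0,0,0,0,0.65]}}

```text
time: 32.5
position: [0.44, -0.4203, 0.1351]
tool_rot: [-0.41, 0.709, 0.289, 0.496]
ft_force: [-0.5, 0.3, -0.4]
grip_width: 0.0567
grip_force: 0.0
```

```bash
python3 st.py; python3 - <<'E'
from h import *
for n in('top','scene'):
    T=cloud(shot(n)).reshape(-1,3)
    k=(abs(T[:,0]-.47)<.06)&(abs(T[:,1]+.368)<.06)&(T[:,2]>.03)&(T[:,2]<.12)
    if k.sum()<5: print(n,k.sum()); continue
    P=T[k];t=P[P[:,2]>.068];print(n,len(P),len(t),P.min(0),P.max(0),t.mean(0) if len(t) else '')
    if len(t)>5:print(cv2.minAreaRect((t[:,:2]*1e3).astype(np.float32)), np.percentile(t[:,2],[5,50,95]))
T=cloud(shot('top')).reshape(-1,3)
k=(T[:,2]>.02)&(T[:,2]<.1)&(abs(T[:,0]-.431)<.06)&(abs(T[:,1]-.367)<.06);P=T[k];print('tub',len(P),P.min(0),P.max(0))
E
```

```text
32.5 pos [ 0.44   -0.4203  0.1351] z [ 0.467  0.816 -0.341] y [-0.867  0.497  0.004] yaw 150.17 tilt 70.03 F [-0.5  0.3 -0.4] w 0.0567 q [-1.33  1.02  1.21  0.76  1.9   2.19]
top 260 126 [ 0.44965342 -0.38894373  0.03044163] [ 0.48929101 -0.34926797  0.07711218] [ 0.46934267 -0.36876258  0.07338753]
((469.7212829589844, -369.1541442871094), (33.90538787841797, 32.971778869628906), 60.43971633911133) [0.07069924 0.07351356 0.0760727 ]
scene 14 0 [ 0.45063759 -0.38137748  0.03057712] [ 0.45712803 -0.36187359  0.04285101] 
tub 349 [0.40589823 0.32808298 0.02000965] [0.45214568 0.40316312 0.0384297 ]
```

Sleeve 2 stands upright at the tray centre with its top at about 75 mm. Sleeve 1 lies in the tub and the gripper is clear of both.

```bash
python3 -c "
from rig import robot
print(robot.hand_in())"
```

```text
the job is handed in; nothing more can be done
None
```

The job is handed in at about 32.5 s of the 69 s allowed, but the hand-in gave no verdict: the first adapter stopped short on the pin (peak about 29 N) and is in the white tub, and the second went home against the shoulder and stands upright, open end up, in the steel tray.

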